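# Set out the candle and put the lantern together

### The job

Get the candles ready for the evening, in this order: stand the tall candle in the recess of the square wooden holder; then stand the short candle in the middle of the round wooden foot; set the glass tube upright over it, gently, so that it sits down inside the foot's rim; and last put the brass cap on the glass, knob up, with its plug inside the tube. Leave the remote control, the spectacle case and the mug where they are.

Things in the scene. Friction and masses are not known exactly. Their poses are not given: they have to be found in the camera images.
- tall_candle_mid (a point): the taller of two plain ivory LED pillar candles, an upright cylinder 38 mm in diameter and 95 mm tall, about 100 g, standing on the table; this point is on its axis, half-way up (47.5 mm above its underside); z is its axis, up
- short_candle_mid (a point): the shorter of the two plain ivory LED pillar candles, an upright cylinder 38 mm in diameter and 50 mm tall, about 50 g, standing on the table; this point is on its axis, half-way up (25 mm above its underside); z is its axis, up
- chimney_mid (a point): the lantern's glass: an upright tube of clear glass with a narrow brass band at each end, open at both ends, 64 mm outside diameter, 4 mm wall (56 mm inside), 85 mm tall, about 150 g, standing on the table; this point is on its axis, half-way up (42.5 mm above its lower end); z is its axis, up
- cap_mid (a point): the lantern's round brass cap, 46 mm tall, about 90 g, on the table, knob up. From below: a plug 44 mm in diameter, 8 mm tall (goes inside the tube's top); a disc 72 mm in diameter, 6 mm thick (rests on the tube's rim); a round upright knob 22 mm in diameter, 32 mm tall. This point: on its axis, half-way up (23 mm above the underside); the knob reaches from 9 mm below it to 23 mm above; z up
- base: the lantern's foot: a round dark-wood dish fixed to the table, 104 mm in diameter, 20 mm tall; its round flat recess is 80 mm in diameter and 6 mm deep, with its floor 14 mm above the table; the origin is the centre of its underside, z up
- holder: the open candle holder: a square dark-wood dish fixed to the table, 80 mm square, 22 mm tall; its square flat recess is 56 mm by 56 mm and 8 mm deep, with its floor 14 mm above the table; the origin is the centre of its underside, x and y along its sides, z up
- remote: a bystander: a black remote control lying on the table, 160 mm (along its x) by 42 mm by 18 mm; the origin is the centre of its underside
- case: a bystander: a closed taupe spectacle case lying on the table, 155 mm (along its x) by 58 mm by 36 mm; the origin is the centre of its underside
- mug: a bystander: an empty white mug standing on the table, 80 mm in diameter and 90 mm tall, its handle at its +y side; the origin is the centre of its underside
Not all that is in view belongs to the job. What is shaped like the part that bears cap_mid but purple is not meant.

How it is judged:
By the outcome, as a careful person would: the job done as asked, in the order asked, and still so for the second after the job is handed in, with the robot touching nothing.
It also fails if it takes over 106 s, if anything falls off the work surface, if the arm or the gripper's body presses on something with over 40 N, if the wrist force passes 120 N, or if a joint passes its speed limit or range.

### The arm

A 7-joint arm with a two-finger parallel gripper is mounted at the origin on the work surface. World frame = base frame: x ahead of the robot, y to its left, z up, the work surface at z = 0. Lengths are in m, angles in rad, forces in N, time in s.
With the tool pointing down it reaches from about 0.425 to 0.925 m from the base axis. Payload 6.8 kg.
Tool frame: the origin (TCP) lies on the front face of the gripper's body, between the roots of the fingers; the fingertips stand 73 mm ahead of it and the grasp point (between the pads) lies 54 mm ahead of it; z points along the fingers, y is the line along which they close (so a half turn about z gives the same grasp; the last joint's range is limited). The gripper opens to 85 mm and grips with 20 to 120 N. Pads are 22 mm wide; open, the fingers measure 114 mm over their backs; the gripper's body (76 mm by 85 mm) begins 54 mm behind the grasp point. The pads swing forward as they close: fully open they stand 13 mm farther back than shut.
Start: joints at [1.204, 0.477, 0.022, 1.555, -0.011, 1.109, -0.083], TCP at [0.173, -0.653, 0.304] pointing down, gripper open.
Joint ranges: [-2.96, 2.96], [-0.34, 2.1], [-1.41, 1.46], [0.24, 2.44], [-1.37, 4.51], [0.17, 1.92], [-2.96, 2.96]. Speed limits (rad/s): [2.39, 2.39, 3.14, 3.14, 3.14, 3.14, 3.14].

### API

Orientations are given as a unit quaternion [w, x, y, z].
In Python, from station import bot, optics gives the robot as it stands.
- The arm moves only by the tool drive_tool, never from a script. Its argument "deltas" is a list of rows, each an object with "gripper": the closure in counts, from 0 (fully open) to 255 (shut); "offset": the shift along the tool's x, y, z in units of 1000 mm (1.0 is 1000 mm), a list of three; "angular": the turn, a rotation vector about the tool's x, y, z in units of 45 degrees (1.0 is 45 degrees), a list of three. In form: [{"gripper": gripper, "offset": [dx, dy, dz], "angular": [rx, ry, rz]}, ...]. A call has 1 to 5 rows; each row is the pose to reach, as a shift and turn from the pose commanded when the call began, along the tool's axes at that moment; what a row does not reach only later rows make up. A row lasts 1/10 s, in which the tool goes at most 50 mm and 8.59 degrees, less where a joint would pass 70% of its speed; a pose out of reach is approached as far as the arm can. A call with a number of a shift or a turn outside -1 to 1 is refused whole. A call with a gripper value outside its range is refused whole. The fingers move at their own pace and stop on an object; "grip_force" is the grip in N (left out, the last holds). Time passes only in rows, so rows that repeat a pose let the fingers close. It gives the time, the measured TCP pose, the force, the opening and the grip force at its end, in the units of the state.
- bot.get_obs(): the state, without advancing time (a new reading comes with each control period).
- optics.read_camera(name): name is "scene" or "top" or "wrist"; returns the picture (400x640x3 uint8, blue, green, red); there is no depth.
- optics.camera_model(name): a dict with "fx", "fy", "cx", "cy" (pixels), "cam_to_world" (4x4, takes a point from camera to world coordinates). Camera axes: x right, y up, looking along -z (the intrinsics and any distortion apply to the point x, -y, -z); pixel columns grow to the right and rows downward; lengths in m; the calibration is good to about 2 mm. A picture is of the moment at which its call begins: read the wrist's pose just before it. camera_model takes no time and is no camera call; for the wrist camera it gives the pose at the moment of the call.
- bot.hand_in(): hands the job in; it is judged then, once.
The state is a dict: "t": time; "q": joint angles; "joint_vel": joint speeds; "joint_torque": joint torques, N m; "eef_pos": TCP position; "tool_rot": TCP orientation; "contact_force": force on the tool from outside, world axes, zero at the start; "torque": the same for the moment, N m; "gripper_width": opening from 0.0 (shut) to 1.0 (fully open); "grasp_force": force on a finger pad.
Only numpy, scipy, OpenCV 4.12 (cv2) and the standard library are available. Lean on these libraries where they do the work, as an engineer would, in place of code of your own. Each camera call takes 0.05 s, during which the arm holds its last target. There are 200 camera calls.

## Working session

There is one attempt and no reset: what is moved stays moved. The work goes in short steps, Python scripts to look and compute and a tool call to move; the robot and the scene stay as the last step left them, time stands still between calls to the robot, and variables do not carry over. Pictures are saved under pics/ and viewed, at most 16 in all, crops included, and the job is handed in when it is done.

Besides the shell and the picture viewer there is one more tool, called after "Request:" as name([rows], argument=value, ...), one row to a line, values as JSON. drive_tool: Moves the arm, as the interface text tells. Its arguments: {"type":"object","properties":{"deltas":{"type":"array"},"grip_force":{"type":"number"}},"required":["deltas"]}

```bash
mkdir -p pics; ls
python3 - <<'E'
from station import bot, optics
import cv2
o=bot.get_obs(); print({k:o[k] for k in('t','eef_pos','tool_rot','gripper_width','contact_force')})
for n in('scene','top'):
    im=optics.read_camera(n); cv2.imwrite(f'pics/{n}0.png',im)
    m=optics.camera_model(n); print(n,m)
E
```

```text
pics
{'t': 0.0, 'eef_pos': array([ 0.17264785, -0.65207246,  0.30291819]), 'tool_rot': array([-8.97254443e-04,  9.91634919e-01,  1.29071109e-01, -1.75640080e-04]), 'gripper_width': 1.0011375751336118, 'contact_force': array([-0.61301556,  0.03808877, -0.39504801])}
scene {'fx': 406.36098569669684, 'fy': 406.36098569669684, 'cx': 317.0744460608676, 'cy': 200.7266520526688, 'cam_to_world': array([[-0.64133579, -0.5153141 ,  0.56845385,  1.09624103],
       [ 0.76695449, -0.40965079,  0.4939302 ,  0.58039539],
       [-0.02166163,  0.75275335,  0.65794618,  0.72669645],
       [ 0.        ,  0.        ,  0.        ,  1.        ]])}
top {'fx': 361.4597518489807, 'fy': 361.4597518489807, 'cx': 326.0765853699306, 'cy': 207.98643392105717, 'cam_to_world': array([[ 0.01948222,  0.98264454, -0.18447261,  0.31482085],
       [-0.99933698,  0.01346255, -0.03382838,  0.06840304],
       [-0.0307578 ,  0.18500935,  0.98225531,  1.14379538],
       [ 0.        ,  0.        ,  0.        ,  1.        ]])}
```

View pics/scene0.png

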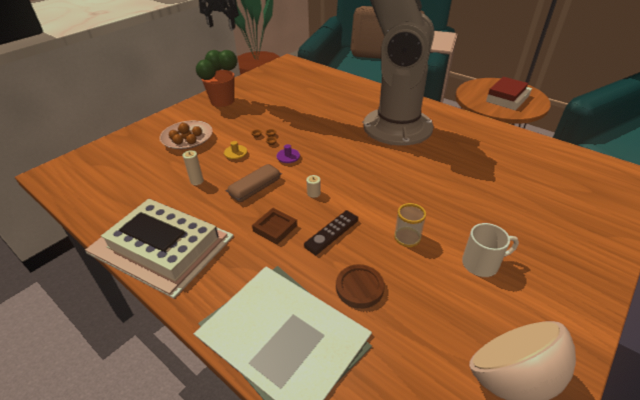

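View pics/top0.png

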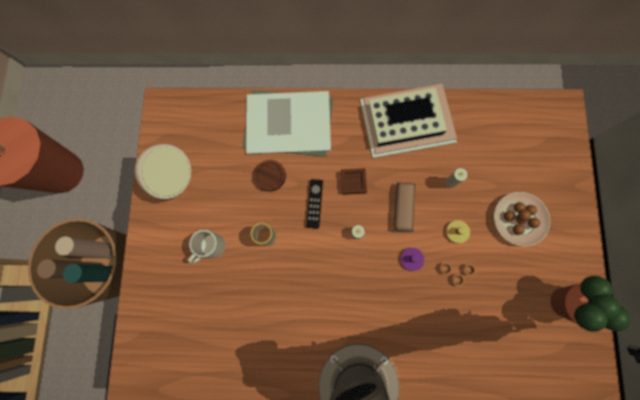

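Candidates:

| Item | Scene pixel | Top pixel | Look-alikes |
|---|---|---|---|
| Tall candle | (193,168) | (458,177) | short candle |
| Short candle | (313,186) | (357,232) | tall candle |
| Glass with brass bands | (410,225) | (262,234) | mug (487,249) in scene |
| Brass cap | (235,151) | (458,232) | purple cap: (288,155) scene, (412,260) top, rejected |
| Round foot | (360,286) | (269,176) | none |
| Square holder | (275,226) | (353,181) | none |

The remote, case, rings, bowl, cake and papers are bystanders. Next I'll check these choices in one close crop and measure by masks.

```bash
cat > h.py <<'E'
import numpy as np, cv2
from station import bot, optics
def ray(m,u,v):
    T=m['cam_to_world']; d=np.array([(u-m['cx'])/m['fx'],-(v-m['cy'])/m['fy'],-1.])
    d=T[:3,:3]@d; return T[:3,3],d/np.linalg.norm(d)
def plane(m,u,v,z):
    o,d=ray(m,u,v); return o+d*(z-o[2])/d[2]
def tri(m1,p1,m2,p2):
    o1,d1=ray(m1,*p1);o2,d2=ray(m2,*p2)
    s=np.linalg.lstsq(np.c_[d1,-d2],o2-o1,rcond=None)[0]
    a=o1+s[0]*d1;b=o2+s[1]*d2; return (a+b)/2,np.linalg.norm(a-b)
def proj(m,P):
    T=m['cam_to_world']; p=T[:3,:3].T@(np.asarray(P)-T[:3,3]); return np.array([m['cx']+m['fx']*p[0]/-p[2],m['cy']-m['fy']*p[1]/-p[2]])
def blob(im,seed,r,f):
    """largest contour of mask f(hsv) within window r about the seed"""
    hsv=cv2.cvtColor(im,cv2.COLOR_BGR2HSV); mk=f(hsv).astype(np.uint8)*255
    w=np.zeros_like(mk);cv2.rectangle(w,(seed[0]-r,seed[1]-r),(seed[0]+r,seed[1]+r),255,-1)
    c,_=cv2.findContours(mk&w,cv2.RETR_EXTERNAL,cv2.CHAIN_APPROX_NONE)
    return max(c,key=cv2.contourArea) if c else None
E
python3 - <<'E'
from h import *
s=cv2.imread('pics/scene0.png');t=cv2.imread('pics/top0.png')
hs=[cv2.cvtColor(i,cv2.COLOR_BGR2HSV) for i in(s,t)]
for n,a,b in[('tall',(193,172),(460,176)),('short',(313,190),(357,231)),('cap',(230,154),(452,236)),('foot',(360,286),(269,176)),('hold',(275,226),(353,181)),('band',(410,209),(262,224)),('table',(330,160),(320,270)),('case',(254,183),(405,206))]:
    print(n,hs[0][a[1],a[0]],hs[1][b[1],b[0]])
A=cv2.resize(s[120:320,170:440],None,fx=2.9,fy=2.9,interpolation=cv2.INTER_CUBIC)
cv2.imwrite('pics/cropA.png',A)
B=cv2.resize(t[150:280,235:485],None,fx=3.2,fy=3.2,interpolation=cv2.INTER_CUBIC);cv2.imwrite('pics/cropB.png',B)
print(optics.camera_model('wrist'))
o=bot.get_obs();from scipy.spatial.transform import Rotation as R
q=o['tool_rot'];Rt=R.from_quat(np.r_[q[1:],q[0]]).as_matrix();m=optics.camera_model('wrist');print('cam in tool',Rt.T@(m['cam_to_world'][:3,3]-o['eef_pos']),Rt.T@m['cam_to_world'][:3,:3],Rt)
E
```

```text
tall [ 16  99 131] [ 27  79 178]
short [ 16 102 132] [ 24  87 153]
cap [ 20 201 199] [ 25 134 179]
foot [ 11 180  88] [ 11 160  75]
hold [ 11 187  98] [ 11 166  83]
band [ 14 127 137] [ 19 129 134]
table [ 13 195 158] [ 12 154 156]
case [ 12 131 127] [ 15  98 138]
{'fx': 277.39359855159034, 'fy': 277.39359855159034, 'cx': 322.0755670054419, 'cy': 198.16718511831084, 'cam_to_world': array([[ 0.25529109,  0.92591244,  0.27841088,  0.2431018 ],
       [-0.96686114,  0.24520691,  0.07108524, -0.63265657],
       [-0.00244956, -0.28733209,  0.95782789,  0.37302834],
       [ 0.        ,  0.        ,  0.        ,  1.        ]])}
cam in tool [ 0.0731124  -0.00089362 -0.07000937] [[-6.14703902e-04  9.57868457e-01  2.87206617e-01]
 [ 9.99999511e-01  3.66469333e-04  9.18064456e-04]
 [ 7.74132567e-04  2.87207041e-01 -9.57868214e-01]] [[ 9.66706837e-01  2.55885879e-01 -5.54732454e-04]
 [ 2.55886447e-01 -9.66705544e-01  1.58637782e-03]
 [-1.30331257e-04 -1.67551080e-03 -9.99998588e-01]]
```

View pics/cropA.png

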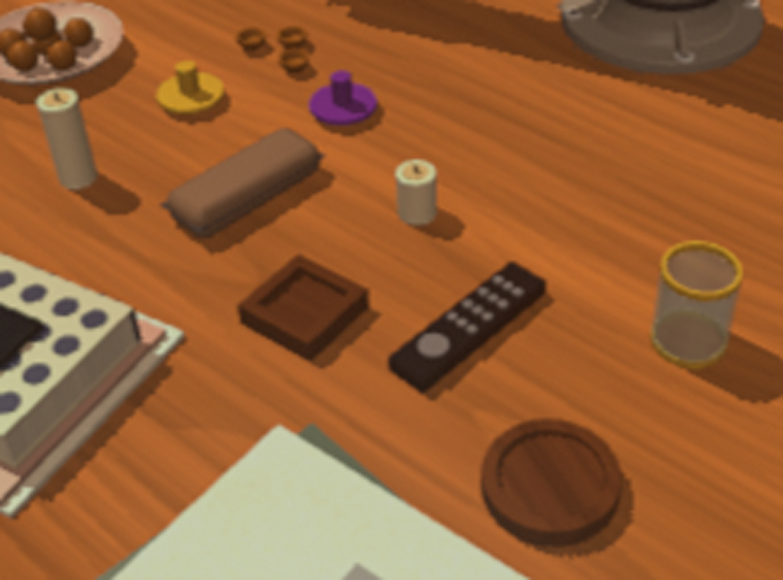

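View pics/cropB.png

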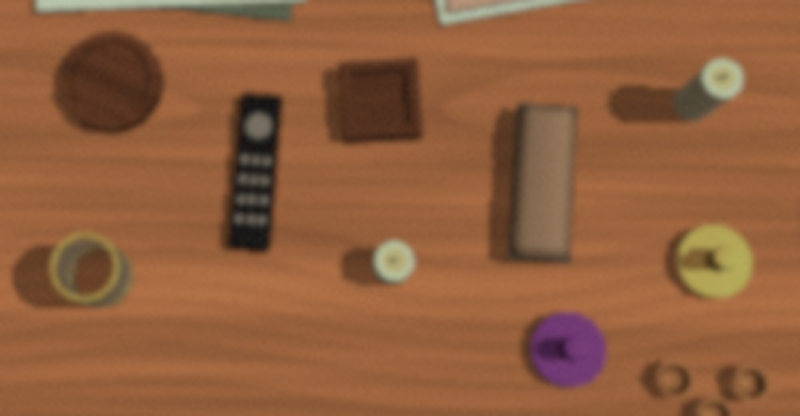

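Crops confirm the choice: yellow-brass cap at cropA (190,92), with the purple one at (343,102) rejected. The tall candle is at (66,140), short at (416,190), glass at (697,303), holder at (303,305) and foot at (552,480). Now I'll measure by masks in two views.

```bash
cat > meas.py <<'E'
from h import *
s=cv2.imread('pics/scene0.png');t=cv2.imread('pics/top0.png')
ms,mt=[optics.camera_model(n) for n in('scene','top')]
H=lambda h:h[...,0].astype(int);S=lambda h:h[...,1].astype(int);V=lambda h:h[...,2].astype(int)
F={'tall':(lambda h:(V(h)>165)&(S(h)<120),)*2,'short':(lambda h:(V(h)>150)&(S(h)<120),)*2,
'cap':(lambda h:(H(h)>17)&(H(h)<40)&(S(h)>100)&(V(h)>90),lambda h:(H(h)>=20)&(H(h)<40)&(S(h)>90)),
'foot':(lambda h:V(h)<108,)*2,'holder':(lambda h:V(h)<112,)*2,
'glass':(lambda h:(H(h)>16)&(H(h)<32)&(S(h)>100)&(V(h)>110),lambda h:(H(h)>17)&(H(h)<40)&(V(h)>90))}
seeds={'tall':((190,156),(460,175),14,.095),'short':((313,180),(358,231),13,.05),'cap':((235,152),(458,232),18,.014),'foot':((360,286),(269,176),32,.02),'holder':((275,226),(353,181),26,.022),'glass':((412,213),(262,234),20,.085)}
for n,(a,b,r,z) in seeds.items():
    out=[]
    for im,sd,f,m in((s,a,F[n][0],ms),(t,b,F[n][1],mt)):
        c=blob(im,sd,r,f)
        if c is None or len(c)<5: out.append(None);print(n,'none');continue
        e=cv2.fitEllipse(cv2.convexHull(c)); out.append(e)
    if None in out: continue
    P,g=tri(ms,out[0][0],mt,out[1][0])
    print(n,'px',np.round(out[0][0],1),np.round(out[0][1],1),np.round(out[1][0],1),np.round(out[1][1],1),'tri',P.round(4),round(g,4),'planeS',plane(ms,*out[0][0],z)[:2].round(4),'planeT',plane(mt,*out[1][0],z)[:2].round(4))
c=blob(t,(353,181),26,F['holder'][1]);print('holder rect',cv2.minAreaRect(c))
for nm,im,m,pp in(('rem',t,mt,[(248,190),(316,203)]),):
    c=blob(t,(315,203),28,lambda h:V(h)<60);r=cv2.minAreaRect(c);print('remote',[plane(mt,*p,.018)[:2].round(3).tolist() for p in cv2.boxPoints(r)])
for p in[(397,184),(413,184),(396,231),(413,231)]: print('case',plane(mt,*p,.036)[:2].round(3))
print('mug',plane(mt,205,242,.09).round(3))
E
python3 meas.py
```

```text
tall px [189. 154.] [ 6.9 12.7] [460.9 174. ] [11.4 12.8] tri [ 0.6203 -0.2944  0.0954] 0.0006 planeS [ 0.6201 -0.2953] planeT [ 0.6202 -0.2943]
short px [312.9 179.1] [ 8.5 13.9] [358.3 230.8] [12.3 14.4] tri [0.4509 0.0069 0.0504] 0.0003 planeS [0.4504 0.0067] planeT [0.451  0.0068]
cap px [234.9 150.1] [17.5 22.2] [457.8 231.2] [22.3 24.1] tri [ 0.4596 -0.3034  0.0189] 0.0031 planeS [ 0.4558 -0.3111] planeT [ 0.4591 -0.3037]
foot px [361.5 288. ] [43.9 53.5] [268.5 176.1] [30.6 33.4] tri [0.6326 0.2981 0.0051] 0.0012 planeS [0.6425 0.3035] planeT [0.6281 0.2956]
holder px [275.7 227.4] [36.4 45.5] [351.7 181.7] [29.1 36.2] tri [0.6168 0.0251 0.0072] 0.0024 planeS [0.6272 0.0354] planeT [0.612  0.0266]
glass px [411.3 212.9] [20.4 28.6] [262.4 234.2] [21.5 26. ] tri [0.433  0.2931 0.0785] 0.0002 planeS [0.4395 0.296 ] planeT [0.4323 0.2917]
holder rect ((351.5, 181.5), (25.0, 29.0), 90.0)
remote [[0.561, 0.165], [0.62, 0.16], [0.616, 0.122], [0.557, 0.127]]
case [ 0.603 -0.115]
case [ 0.603 -0.165]
case [ 0.454 -0.109]
case [ 0.455 -0.161]
mug [0.406 0.46  0.09 ]
```

Run:
```python
from h import *
ms,mt=[optics.camera_model(n) for n in('scene','top')]
print('plant',tri(ms,(217,63),mt,(597,308)),tri(ms,(222,88),mt,(577,303)))
print('cake tops',plane(mt,372,152,.06),plane(mt,448,131,.06),tri(ms,(168,278),mt,(374,150)))
```

```text
plant (array([ 0.24729055, -0.60922456,  0.15009302]), np.float64(0.003105513232080434)) (array([ 0.24984351, -0.61305757,  0.05664763]), np.float64(0.008744999038543769))
cake tops [ 0.6987017  -0.03465812  0.06      ] [ 0.76999273 -0.27313236  0.06      ] (array([ 0.81336613, -0.09531999, -0.10195498]), np.float64(0.11835536712868529))
```

Request:
drive_tool([
  {"gripper": 0, "offset": [0.0, -0.02, -0.03], "angular": [0, 0, 0]},
  {"gripper": 0, "offset": [0.015, -0.065, -0.04], "angular": [0, 0, 0.1]},
  {"gripper": 0, "offset": [0.03, -0.11, -0.04], "angular": [0, 0, 0.2]},
  {"gripper": 0, "offset": [0.045, -0.155, -0.04], "angular": [0, 0, 0.33]},
  {"gripper": 0, "offset": [0.06, -0.2, -0.04], "angular": [0, 0, 0.33]},
], grip_force=40)

```text
t: 0.6
eef_pos: [0.1794, -0.4417, 0.3435]
tool_rot: [-0.0, 1.0, -0.002, -0.0]
contact_force: [1.0, 0.3, 0.9]
gripper_width: 1.001
grasp_force: 0.0
```

Request:
drive_tool([
  {"gripper": 0, "offset": [0.04, -0.025, 0.0], "angular": [0, 0, 0]},
  {"gripper": 0, "offset": [0.08, -0.05, 0.0], "angular": [0, 0, 0]},
  {"gripper": 0, "offset": [0.12, -0.075, 0.0], "angular": [0, 0, 0]},
  {"gripper": 0, "offset": [0.16, -0.1, 0.0], "angular": [0, 0, 0]},
  {"gripper": 0, "offset": [0.2, -0.12, 0.0], "angular": [0, 0, 0]},
])

```text
t: 1.1
eef_pos: [0.3808, -0.3221, 0.3439]
tool_rot: [-0.0, 1.0, 0.0, -0.0]
contact_force: [0.9, -1.1, 0.7]
gripper_width: 0.999
grasp_force: 0.0
```

Request:
drive_tool([
  {"gripper": 0, "offset": [0.04, -0.025, 0.0], "angular": [0, 0, 0]},
  {"gripper": 0, "offset": [0.08, -0.05, 0.0], "angular": [0, 0, 0]},
  {"gripper": 0, "offset": [0.12, -0.075, 0.0], "angular": [0, 0, 0]},
  {"gripper": 0, "offset": [0.16, -0.1, 0.0], "angular": [0, 0, 0]},
  {"gripper": 0, "offset": [0.16, -0.1, 0.0], "angular": [0, 0, 0]},
])

```text
t: 1.6
eef_pos: [0.5444, -0.2178, 0.3434]
tool_rot: [-0.002, 1.0, 0.005, 0.001]
contact_force: [-0.3, -0.4, -0.3]
gripper_width: 0.999
grasp_force: 0.0
```

```bash
cat > look.py <<'E'
import sys
from h import *
o=bot.get_obs();m=optics.camera_model('wrist');im=optics.read_camera('wrist')
n=sys.argv[1];cv2.imwrite(f'pics/{n}.png',im);np.save(f'pics/{n}.npy',np.r_[m['cam_to_world'].ravel(),m['fx'],m['cx'],m['cy']])
print(o['t'],o['eef_pos'].round(4),o['q'].round(3))
E
python3 look.py w1
```

```text
1.6 [ 0.5444 -0.2178  0.3434] [ 0.506  0.314 -0.289  1.713  0.093  1.128 -1.371]
```

View pics/w1.png

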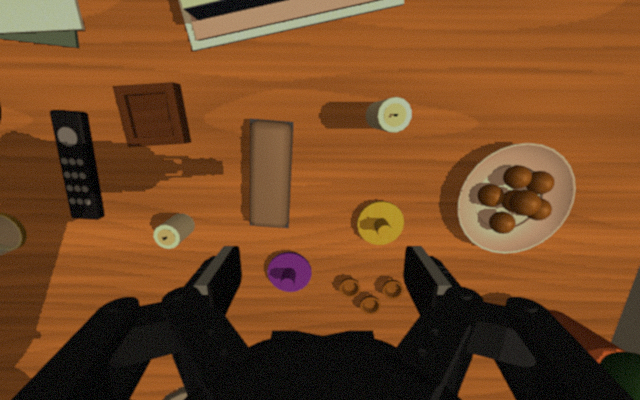

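The wrist view shows the tall candle's top at (394,114), the holder at (151,114), the short candle's top at (167,236), the brass cap's disc at (380,223) and the purple one at (290,271), which stays rejected.

```bash
cat >> h.py <<'E'
def wm(n):
    a=np.load(f'pics/{n}.npy'); return dict(fx=a[16],fy=a[16],cx=a[17],cy=a[18],cam_to_world=a[:16].reshape(4,4))
H=lambda h:h[...,0].astype(int);S=lambda h:h[...,1].astype(int);V=lambda h:h[...,2].astype(int)
def ell(n,seed,r,f):
    c=blob(cv2.imread(f'pics/{n}.png'),seed,r,f); return cv2.fitEllipse(cv2.convexHull(c)),c
E
python3 - <<'E'
from h import *
mt=optics.camera_model('top');m=wm('w1')
hs=cv2.cvtColor(cv2.imread('pics/w1.png'),cv2.COLOR_BGR2HSV)
for n,sd,r,f,tp,z in [('tall',(396,114),22,lambda h:(V(h)>165)&(S(h)<110),(460.9,174),.095),('short',(167,236),18,lambda h:(V(h)>165)&(S(h)<110),(358.3,230.8),.05),('cap',(380,223),30,lambda h:(H(h)>=19)&(H(h)<40)&(S(h)>130)&(V(h)>110),(457.8,231.2),.014)]:
    e,c=ell('w1',sd,r,f);P,g=tri(m,e[0],mt,tp);print(n,np.round(e[0],1),np.round(e[1],1),'tri',P.round(4),round(g,4),'plane',plane(m,*e[0],z).round(4))
    print(hs[sd[1],sd[0]])
# holder corners: outline in wrist & recess
c=blob(cv2.imread('pics/w1.png'),(151,114),46,lambda h:(V(h)<110)); r=cv2.minAreaRect(c); print('holder',r)
print([plane(m,*p,.022)[:2].round(3).tolist() for p in [(114,87),(178,83),(189,141),(128,146)]])
im=cv2.imread('pics/w1.png')
top=cv2.imread('pics/top0.png')
a=cv2.resize(im[70:160,95:205],None,fx=4,fy=4,interpolation=cv2.INTER_CUBIC);b=cv2.resize(top[160:205,330:376],None,fx=7.8,fy=8,interpolation=cv2.INTER_CUBIC)[:360,:350]
cv2.imwrite('pics/hold.png',np.hstack([a,b]))
E
```

```text
tall [394.9 114.3] [32.4 34.7] tri [ 0.6193 -0.294   0.0971] 0.0009 plane [ 0.6192 -0.295   0.095 ]
[29 91 70]
short [166.  236.7] [22.  26.2] tri [0.4504 0.0064 0.0515] 0.0014 plane [0.4492 0.0069 0.05  ]
[ 23 128 161]
cap [380.2 222.6] [42.8 47.1] tri [ 0.4593 -0.3052  0.0122] 0.0016 plane [ 0.4598 -0.3056  0.014 ]
[ 19 218  83]
holder ((151.0, 121.0), (78.0, 92.0), 90.0)
[[0.651, 0.06], [0.657, -0.025], [0.582, -0.03], [0.574, 0.056]]
```

View pics/hold.png

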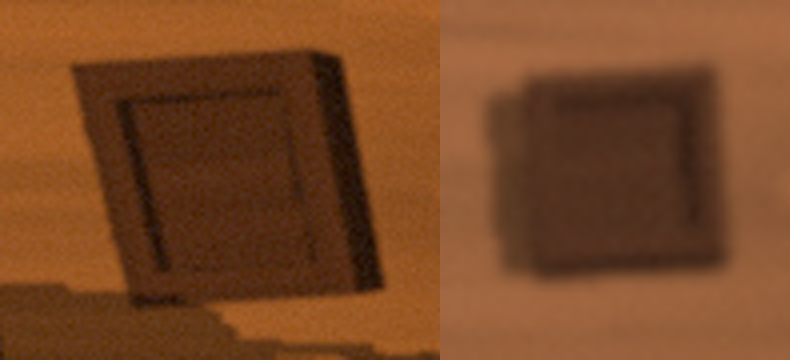

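The crop shows the holder's top face, left (wrist) with corners (73,66), (312,52), (356,290), (132,305), and right (top camera) with corners (528,72), (715,68), (728,262), (540,275).

Run:
```python
from h import *
mt=optics.camera_model('top');m=wm('w1')
W=np.array([(73,66),(312,52),(356,290),(132,305)])/4+[95,70];T=(np.array([(528,72),(715,68),(728,262),(540,275)])-[440,0])/[7.8,8]+[330,160]
Q=np.array([tri(m,w,mt,t)[0] for w,t in zip(W,T)]);print(Q.round(4),Q.mean(0).round(4))
print(np.mean([plane(m,*w,.022) for w in W],0).round(4),np.mean([plane(mt,*w,.022) for w in T],0).round(4))
```

```text
[[ 0.6524  0.0603  0.0238]
 [ 0.6571 -0.0168  0.0187]
 [ 0.5783 -0.0215  0.0182]
 [ 0.572   0.0555  0.0219]] [0.615  0.0194 0.0207]
[0.6153 0.0191 0.022 ] [0.6142 0.0193 0.022 ]
```

Request:
drive_tool([
  {"gripper": 0, "offset": [0.025, 0.026, 0.02], "angular": [0, 0, 0]},
  {"gripper": 0, "offset": [0.05, 0.052, 0.04], "angular": [0, 0, 0]},
  {"gripper": 0, "offset": [0.075, 0.077, 0.06], "angular": [0, 0, 0]},
  {"gripper": 0, "offset": [0.075, 0.077, 0.1], "angular": [0, 0, 0]},
  {"gripper": 0, "offset": [0.075, 0.077, 0.1], "angular": [0, 0, 0]},
])

```text
t: 2.15
eef_pos: [0.6106, -0.3019, 0.2375]
tool_rot: [-0.002, 1.0, -0.001, -0.006]
contact_force: [-0.5, -0.5, -1.1]
gripper_width: 0.996
grasp_force: 0.0
```

Request:
drive_tool([
  {"gripper": 0, "offset": [0, 0, 0], "angular": [0, 0, 0]},
  {"gripper": 0, "offset": [0, 0, 0], "angular": [0, 0, 0]},
])

```text
t: 2.35
eef_pos: [0.6149, -0.3011, 0.2463]
tool_rot: [0.001, 1.0, -0.0, 0.001]
contact_force: [0.0, -0.2, 0.5]
gripper_width: 0.998
grasp_force: 0.0
```

```bash
python3 look.py w2; python3 -c "
from h import *
m=wm('w2')
p=proj(m,(.6195,-.2945,.095));print(p)
e,c=ell('w2',(int(p[0]),int(p[1])),55,lambda h:(V(h)>150)&(S(h)<120));print(e);print(plane(m,*e[0],.095), optics.camera_model('wrist')['cam_to_world'][:3,:3].round(3))
print(bot.get_obs()['tool_rot'])
mt=optics.camera_model('top');print(tri(m,e[0],mt,(460.9,174)),tri(m,e[0],wm('w1'),(394.9,114.3)))
"
```

```text
2.35 [ 0.6149 -0.3011  0.2463] [ 0.53   0.556 -0.239  1.571  0.147  1.029 -1.322]
[315.22384817 200.72838158]
((315.7976989746094, 201.0288543701172), (41.82868576049805, 43.77350616455078), 92.6425552368164)
[ 0.61923682 -0.29497744  0.095     ] [[-0.001  0.959  0.284]
 [-1.    -0.001  0.   ]
 [ 0.    -0.284  0.959]]
[ 6.90710247e-04  9.99998487e-01 -7.84358795e-05  1.59444016e-03]
(array([ 0.61966443, -0.29457864,  0.09549307]), np.float64(0.0009783656075140507)) (array([ 0.61920121, -0.29501889,  0.09500974]), np.float64(0.00011101101334045697))
```

Request:
drive_tool([
  {"gripper": 0, "offset": [0.004, -0.006, 0.035], "angular": [0, 0, 0]},
  {"gripper": 0, "offset": [0.004, -0.006, 0.075], "angular": [0, 0, 0]},
  {"gripper": 0, "offset": [0.004, -0.006, 0.11], "angular": [0, 0, 0]},
  {"gripper": 0, "offset": [0.004, -0.006, 0.126], "angular": [0, 0, 0]},
  {"gripper": 0, "offset": [0.004, -0.006, 0.126], "angular": [0, 0, 0]},
])

```text
t: 2.9
eef_pos: [0.6179, -0.2946, 0.117]
tool_rot: [-0.0, 1.0, -0.0, -0.001]
contact_force: [-0.4, 0.0, -0.0]
gripper_width: 1.0
grasp_force: 0.0
```

Request:
drive_tool([
  {"gripper": 120, "offset": [0, 0, 0], "angular": [0, 0, 0]},
  {"gripper": 160, "offset": [0, 0, 0], "angular": [0, 0, 0]},
  {"gripper": 200, "offset": [0, 0, 0], "angular": [0, 0, 0]},
  {"gripper": 220, "offset": [0, 0, 0], "angular": [0, 0, 0]},
  {"gripper": 220, "offset": [0, 0, 0], "angular": [0, 0, 0]},
], grip_force=40)

```text
t: 3.4
eef_pos: [0.6196, -0.2955, 0.1199]
tool_rot: [0.001, 1.0, -0.0, 0.001]
contact_force: [-0.9, -1.0, 7.4]
gripper_width: 0.434
grasp_force: 39.7
```

Request:
drive_tool([
  {"gripper": 220, "offset": [0, 0, -0.02], "angular": [0, 0, 0]},
  {"gripper": 220, "offset": [0, 0, -0.06], "angular": [0, 0, 0]},
  {"gripper": 220, "offset": [0, -0.02, -0.09], "angular": [0, 0, 0]},
  {"gripper": 220, "offset": [-0.002, -0.06, -0.09], "angular": [0, 0, 0]},
  {"gripper": 220, "offset": [-0.005, -0.1, -0.09], "angular": [0, 0, 0]},
])

```text
t: 3.9
eef_pos: [0.6141, -0.1949, 0.2097]
tool_rot: [0.0, 1.0, -0.001, 0.002]
contact_force: [-0.2, 1.0, -1.1]
gripper_width: 0.436
grasp_force: 40.4
```

Request:
drive_tool([
  {"gripper": 220, "offset": [0, -0.045, 0], "angular": [0, 0, 0]},
  {"gripper": 220, "offset": [0, -0.09, 0], "angular": [0, 0, 0]},
  {"gripper": 220, "offset": [0, -0.135, 0], "angular": [0, 0, 0]},
  {"gripper": 220, "offset": [0, -0.18, 0], "angular": [0, 0, 0]},
  {"gripper": 220, "offset": [0, -0.21, 0], "angular": [0, 0, 0]},
])

```text
t: 4.4
eef_pos: [0.6134, 0.0193, 0.2084]
tool_rot: [-0.001, 1.0, 0.002, 0.0]
contact_force: [0.8, -0.2, -1.5]
gripper_width: 0.435
grasp_force: 40.4
```

Request:
drive_tool([
  {"gripper": 220, "offset": [0, 0, 0], "angular": [0, 0, 0]},
  {"gripper": 220, "offset": [0, 0, 0], "angular": [0, 0, 0]},
  {"gripper": 220, "offset": [0, 0, 0], "angular": [0, 0, 0]},
])

```text
t: 4.7
eef_pos: [0.6138, 0.0133, 0.2079]
tool_rot: [0.001, 1.0, -0.001, -0.0]
contact_force: [0.1, -0.5, -0.6]
gripper_width: 0.434
grasp_force: 40.4
```

```bash
python3 look.py w3; python3 -c "
from h import *
print(cv2.imwrite('pics/top1.png',optics.read_camera('top')));
a=cv2.imread('pics/w3.png')[60:400,120:520];b=cv2.resize(cv2.imread('pics/top1.png')[130:215,310:410],None,fx=4,fy=4,interpolation=cv2.INTER_CUBIC)
cv2.imwrite('pics/v3.png',np.hstack([a,b]))"
```

```text
4.7 [0.6138 0.0133 0.2079] [ 0.096  0.498 -0.292  1.777  0.179  0.893 -1.849]
True
```

View pics/v3.png

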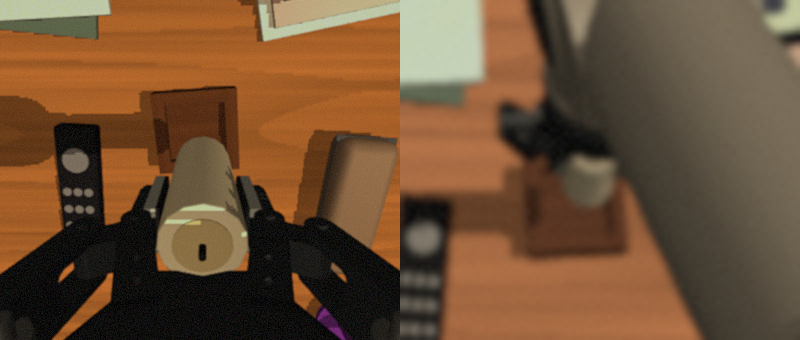

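The left crop shows the tall candle held upright at (205,205) in front of the holder (195,130). A small shift of +1 mm in x and +5.5 mm in y is needed before lowering.

Request:
drive_tool([
  {"gripper": 220, "offset": [0.001, -0.0055, 0.0], "angular": [0, 0, 0]},
  {"gripper": 220, "offset": [0.001, -0.0055, 0.03], "angular": [0, 0, 0]},
  {"gripper": 220, "offset": [0.001, -0.0055, 0.055], "angular": [0, 0, 0]},
  {"gripper": 220, "offset": [0.001, -0.0055, 0.068], "angular": [0, 0, 0]},
  {"gripper": 220, "offset": [0.001, -0.0055, 0.068], "angular": [0, 0, 0]},
])

```text
t: 5.3
eef_pos: [0.6137, 0.0202, 0.138]
tool_rot: [0.0, 1.0, -0.0, -0.002]
contact_force: [0.4, -0.2, -0.7]
gripper_width: 0.432
grasp_force: 40.4
```

Request:
drive_tool([
  {"gripper": 220, "offset": [0, 0, 0.002], "angular": [0, 0, 0]},
  {"gripper": 220, "offset": [0, 0, 0.004], "angular": [0, 0, 0]},
  {"gripper": 220, "offset": [0, 0, 0.005], "angular": [0, 0, 0]},
  {"gripper": 220, "offset": [0, 0, 0.005], "angular": [0, 0, 0]},
])

```text
t: 5.7
eef_pos: [0.6151, 0.0205, 0.1355]
tool_rot: [0.0, 1.0, -0.0, 0.001]
contact_force: [-0.2, -0.1, -1.2]
gripper_width: 0.431
grasp_force: 40.4
```

Request:
drive_tool([
  {"gripper": 220, "offset": [0, 0, 0.001], "angular": [0, 0, 0]},
  {"gripper": 220, "offset": [0, 0, 0.002], "angular": [0, 0, 0]},
  {"gripper": 220, "offset": [0, 0, 0.002], "angular": [0, 0, 0]},
])

```text
t: 6.0
eef_pos: [0.6151, 0.0205, 0.1338]
tool_rot: [0.0, 1.0, -0.0, 0.0]
contact_force: [-2.1, -0.6, 6.5]
gripper_width: 0.439
grasp_force: 41.0
```

Request:
drive_tool([
  {"gripper": 120, "offset": [0, 0, 0], "angular": [0, 0, 0]},
  {"gripper": 60, "offset": [0, 0, 0], "angular": [0, 0, 0]},
  {"gripper": 0, "offset": [0, 0, 0], "angular": [0, 0, 0]},
  {"gripper": 0, "offset": [0, 0, 0], "angular": [0, 0, 0]},
  {"gripper": 0, "offset": [0, 0, -0.03], "angular": [0, 0, 0]},
])

```text
t: 6.5
eef_pos: [0.6123, 0.0201, 0.1595]
tool_rot: [0.0, 1.0, -0.0, -0.004]
contact_force: [-1.0, -0.1, -0.2]
gripper_width: 1.0
grasp_force: 0.0
```

Request:
drive_tool([
  {"gripper": 0, "offset": [0, 0, -0.04], "angular": [0, 0, 0]},
  {"gripper": 0, "offset": [0, 0, -0.08], "angular": [0, 0, 0]},
  {"gripper": 0, "offset": [-0.03, 0.0, -0.1], "angular": [0, 0, 0]},
  {"gripper": 0, "offset": [-0.07, 0.0, -0.1], "angular": [0, 0, 0]},
  {"gripper": 0, "offset": [-0.07, 0, -0.1], "angular": [0, 0, 0]},
])

```text
t: 7.0
eef_pos: [0.5401, 0.0203, 0.2628]
tool_rot: [0.001, 1.0, 0.0, -0.002]
contact_force: [0.2, 0.4, 0.4]
gripper_width: 0.999
grasp_force: 0.0
```

```bash
python3 look.py w4; python3 -c "
from h import *
m=wm('w4')
print(proj(m,(.4500,.0068,.05)),proj(m,(.615,.019,.109)))"
```

```text
7.0 [0.5401 0.0203 0.2628] [ 0.118  0.325 -0.329  1.9    0.129  0.94  -1.843]
[334.62024736 262.71584732] [324.89879945 111.38320574]
```

View pics/w4.png

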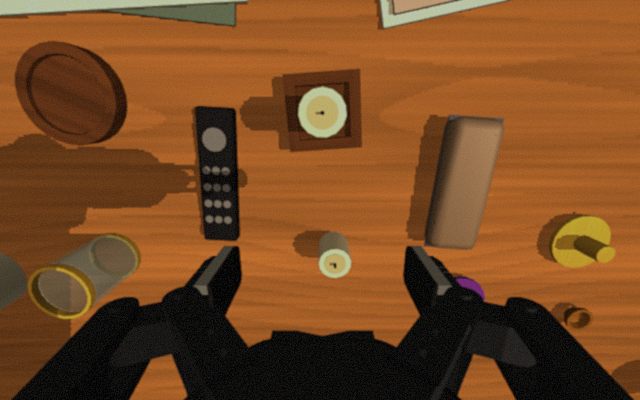

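The tall candle stands in the recess at (323,111). The short candle's top is at (335,262), where the projection predicted it, so I'll grasp it now.

Request:
drive_tool([
  {"gripper": 0, "offset": [-0.03, 0.005, 0.03], "angular": [0, 0, 0]},
  {"gripper": 0, "offset": [-0.06, 0.01, 0.06], "angular": [0, 0, 0]},
  {"gripper": 0, "offset": [-0.095, 0.0135, 0.08], "angular": [0, 0, 0]},
  {"gripper": 0, "offset": [-0.095, 0.0135, 0.11], "angular": [0, 0, 0]},
  {"gripper": 0, "offset": [-0.095, 0.0135, 0.11], "angular": [0, 0, 0]},
])

```text
t: 7.55
eef_pos: [0.448, 0.0067, 0.1503]
tool_rot: [0.0, 1.0, -0.0, -0.003]
contact_force: [-0.0, 0.1, -0.1]
gripper_width: 1.002
grasp_force: 0.0
```

Request:
drive_tool([
  {"gripper": 0, "offset": [0, 0, 0], "angular": [0, 0, 0]},
  {"gripper": 0, "offset": [0, 0, 0], "angular": [0, 0, 0]},
])

```text
t: 7.75
eef_pos: [0.4517, 0.0074, 0.1541]
tool_rot: [-0.0, 1.0, -0.0, 0.001]
contact_force: [-0.3, 0.4, -0.2]
gripper_width: 0.997
grasp_force: 0.0
```

```bash
python3 look.py w5; python3 -c "
from h import *
m=wm('w5')
p=proj(m,(.45,.0065,.05));print(p)
e,c=ell('w5',(int(p[0]),int(p[1])),30,lambda h:(V(h)>150)&(S(h)<120));print(e);print(plane(m,*e[0],.05))
m4=wm('w4');e4,_=ell('w4',(335,263),18,lambda h:(V(h)>150)&(S(h)<120));print(plane(m4,*e4[0],.05),tri(m,e[0],m4,e4[0]))
f,_=ell('w4',(72,93),58,lambda h:(V(h)<110)); print(f,plane(m4,*f[0],.02))
"
```

```text
7.75 [0.4517 0.0074 0.1541] [ 0.116  0.356 -0.316  2.185  0.187  0.623 -1.905]
[325.0591786  230.14849362]
((325.2314147949219, 230.44119262695312), (50.56834030151367, 54.26810836791992), 79.60413360595703)
[0.44978527 0.00638263 0.05      ]
[0.44959673 0.00666432 0.05      ] (array([0.44998417, 0.00654176, 0.05057952]), np.float64(0.00031990439281229585))
((68.87842559814453, 117.77491760253906), (123.45680236816406, 157.4860382080078), 160.22496032714844) [0.60915595 0.2950084  0.02      ]
```

Request:
drive_tool([
  {"gripper": 0, "offset": [-0.0015, 0.001, 0.03], "angular": [0, 0, 0]},
  {"gripper": 0, "offset": [-0.0015, 0.001, 0.055], "angular": [0, 0, 0]},
  {"gripper": 0, "offset": [-0.0015, 0.001, 0.071], "angular": [0, 0, 0]},
  {"gripper": 0, "offset": [-0.0015, 0.001, 0.071], "angular": [0, 0, 0]},
])

```text
t: 8.2
eef_pos: [0.4483, 0.0062, 0.0812]
tool_rot: [0.0, 1.0, -0.0, -0.001]
contact_force: [0.1, 0.1, 0.6]
gripper_width: 1.001
grasp_force: 0.0
```

Request:
drive_tool([
  {"gripper": 120, "offset": [0, 0, 0], "angular": [0, 0, 0]},
  {"gripper": 160, "offset": [0, 0, 0], "angular": [0, 0, 0]},
  {"gripper": 200, "offset": [0, 0, 0], "angular": [0, 0, 0]},
  {"gripper": 220, "offset": [0, 0, 0], "angular": [0, 0, 0]},
  {"gripper": 220, "offset": [0, 0, 0], "angular": [0, 0, 0]},
], grip_force=40)

```text
t: 8.7
eef_pos: [0.449, 0.0061, 0.083]
tool_rot: [0.0, 1.0, -0.0, 0.001]
contact_force: [-0.6, 0.1, 7.3]
gripper_width: 0.434
grasp_force: 39.3
```

Request:
drive_tool([
  {"gripper": 220, "offset": [0, 0, -0.03], "angular": [0, 0, 0]},
  {"gripper": 220, "offset": [0, 0, -0.07], "angular": [0, 0, 0]},
  {"gripper": 220, "offset": [0.01, -0.02, -0.11], "angular": [0, 0, 0]},
  {"gripper": 220, "offset": [0.025, -0.06, -0.12], "angular": [0, 0, 0]},
  {"gripper": 220, "offset": [0.04, -0.1, -0.12], "angular": [0, 0, 0]},
])

```text
t: 9.2
eef_pos: [0.4901, 0.1067, 0.2051]
tool_rot: [-0.0, 1.0, -0.002, 0.003]
contact_force: [0.7, 0.2, -0.8]
gripper_width: 0.437
grasp_force: 40.3
```

Request:
drive_tool([
  {"gripper": 220, "offset": [0.015, -0.04, 0], "angular": [0, 0, 0]},
  {"gripper": 220, "offset": [0.03, -0.08, 0], "angular": [0, 0, 0]},
  {"gripper": 220, "offset": [0.045, -0.12, 0], "angular": [0, 0, 0]},
  {"gripper": 220, "offset": [0.06, -0.15, 0], "angular": [0, 0, 0]},
  {"gripper": 220, "offset": [0.06, -0.15, 0], "angular": [0, 0, 0]},
])

```text
t: 9.7
eef_pos: [0.5489, 0.2617, 0.2028]
tool_rot: [-0.002, 1.0, 0.003, 0.001]
contact_force: [-0.0, -0.1, -0.4]
gripper_width: 0.435
grasp_force: 40.3
```

Request:
drive_tool([
  {"gripper": 220, "offset": [0, 0, 0], "angular": [0, 0, 0]},
  {"gripper": 220, "offset": [0, 0, 0], "angular": [0, 0, 0]},
])

```text
t: 9.9
eef_pos: [0.5481, 0.2544, 0.2018]
tool_rot: [0.001, 1.0, -0.001, -0.0]
contact_force: [0.9, -0.1, 0.0]
gripper_width: 0.434
grasp_force: 40.3
```

```bash
python3 look.py w6; python3 -c "
from h import *
m=wm('w6');print(proj(m,(.628,.296,.02)))
a=cv2.imread('pics/w6.png');b=cv2.imread('pics/w4.png')
cv2.imwrite('pics/v6.png',np.hstack([cv2.resize(a[:260,200:460],(540,540)),cv2.resize(b[30:160,5:70+65],(260,260)).repeat(1,0)]) if 0 else cv2.resize(a[:200,190:450],None,fx=3,fy=3,interpolation=cv2.INTER_CUBIC))
"
```

```text
9.9 [0.5481 0.2544 0.2018] [-0.258  0.502 -0.37   1.8    0.228  0.883 -2.305]
[274.60231366 106.38155058]
```

View pics/v6.png

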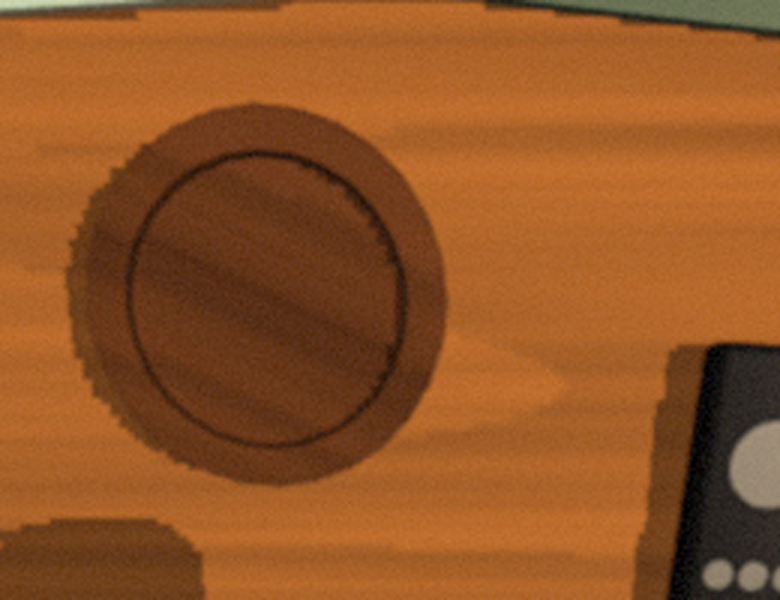

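The crop shows the foot with the recess circle spanning columns 128–408 and rows 152–447, giving a centre near full-image pixel (279.3,99.8).

Run:
```python
from h import *
m=wm('w6');mt=optics.camera_model('top')
f=lambda p:(190+p[0]/3-.3,p[1]/3-.3)
for z in(.02,.014):
  P=[plane(m,*f(p),z)[:2] for p in((128,295),(408,303),(262,152),(272,447))];P=np.array(P);print(z,((P[0]+P[1])/2).round(4),((P[2]+P[3])/2).round(4),np.linalg.norm(P[0]-P[1]).round(4),np.linalg.norm(P[2]-P[3]).round(4))
P=np.array([plane(m,*f(p),.02)[:2] for p in((88,290),(445,303),(255,103),(278,487))]);print('outer',P.mean(0),np.linalg.norm(P[2]-P[3]))
c=blob(cv2.imread('pics/w6.png'),(278,100),72,lambda h:(V(h)<95)&(H(h)<12)&(S(h)>120));e=cv2.fitEllipse(cv2.convexHull(c));print(e,plane(m,*e[0],.02))
T=[ (235+x/3.2,150+y/3.2) for x,y in((109,82),)];print('top',plane(mt,*T[0],.02),tri(m,f((268,299.5)),mt,T[0]))
```

```text
0.02 [0.6337 0.2919] [0.6316 0.2922] 0.0798 0.0796
0.014 [0.634  0.2927] [0.6319 0.2931] 0.0817 0.0815
outer [0.63294703 0.29221739] 0.10350669078891665
((274.1540222167969, 103.38916015625), (52.49055480957031, 125.07918548583984), 118.75420379638672) [0.63044313 0.2962591  0.02      ]
top [0.62988174 0.29373988 0.02      ] (array([0.63395063, 0.29518441, 0.00637752]), np.float64(0.002597741451777398))
```

Request:
drive_tool([
  {"gripper": 220, "offset": [0.03, -0.014, 0], "angular": [0, 0, 0]},
  {"gripper": 220, "offset": [0.06, -0.028, 0], "angular": [0, 0, 0]},
  {"gripper": 220, "offset": [0.083, -0.038, 0.03], "angular": [0, 0, 0]},
  {"gripper": 220, "offset": [0.083, -0.038, 0.06], "angular": [0, 0, 0]},
  {"gripper": 220, "offset": [0.083, -0.038, 0.06], "angular": [0, 0, 0]},
])

```text
t: 10.45
eef_pos: [0.6294, 0.291, 0.1373]
tool_rot: [0.002, 1.0, -0.001, -0.004]
contact_force: [-0.5, 0.0, -0.7]
gripper_width: 0.436
grasp_force: 40.3
```

Request:
drive_tool([
  {"gripper": 220, "offset": [0, 0, 0], "angular": [0, 0, 0]},
  {"gripper": 220, "offset": [0, 0, 0], "angular": [0, 0, 0]},
])

```text
t: 10.65
eef_pos: [0.6319, 0.2938, 0.144]
tool_rot: [-0.0, 1.0, -0.0, 0.001]
contact_force: [-0.4, 0.3, -0.1]
gripper_width: 0.435
grasp_force: 40.3
```

Now (0.632, 0.2938). Lowering with a 1 mm correction.

Request:
drive_tool([
  {"gripper": 220, "offset": [-0.001, 0.001, 0.02], "angular": [0, 0, 0]},
  {"gripper": 220, "offset": [-0.001, 0.001, 0.038], "angular": [0, 0, 0]},
  {"gripper": 220, "offset": [-0.001, 0.001, 0.043], "angular": [0, 0, 0]},
  {"gripper": 220, "offset": [-0.001, 0.001, 0.044], "angular": [0, 0, 0]},
  {"gripper": 220, "offset": [-0.001, 0.001, 0.044], "angular": [0, 0, 0]},
])

```text
t: 11.15
eef_pos: [0.6306, 0.2932, 0.0984]
tool_rot: [-0.0, 1.0, -0.0, 0.0]
contact_force: [0.1, 0.5, -1.4]
gripper_width: 0.431
grasp_force: 40.4
```

Request:
drive_tool([
  {"gripper": 220, "offset": [0, 0, 0.001], "angular": [0, 0, 0]},
  {"gripper": 220, "offset": [0, 0, 0.002], "angular": [0, 0, 0]},
  {"gripper": 220, "offset": [0, 0, 0.002], "angular": [0, 0, 0]},
])

```text
t: 11.45
eef_pos: [0.6308, 0.2933, 0.0971]
tool_rot: [-0.0, 1.0, -0.0, 0.001]
contact_force: [-1.3, -0.8, 5.5]
gripper_width: 0.435
grasp_force: 40.8
```

Request:
drive_tool([
  {"gripper": 120, "offset": [0, 0, 0], "angular": [0, 0, 0]},
  {"gripper": 60, "offset": [0, 0, 0], "angular": [0, 0, 0]},
  {"gripper": 0, "offset": [0, 0, 0], "angular": [0, 0, 0]},
  {"gripper": 0, "offset": [0, 0, 0], "angular": [0, 0, 0]},
  {"gripper": 0, "offset": [0, 0, -0.03], "angular": [0, 0, 0]},
])

```text
t: 11.95
eef_pos: [0.628, 0.2915, 0.1219]
tool_rot: [0.002, 1.0, -0.0, -0.004]
contact_force: [-0.4, 0.4, 0.1]
gripper_width: 1.001
grasp_force: 0.0
```

Request:
drive_tool([
  {"gripper": 0, "offset": [0, 0, -0.04], "angular": [0, 0, 0]},
  {"gripper": 0, "offset": [0, 0, -0.08], "angular": [0, 0, 0]},
  {"gripper": 0, "offset": [-0.03, 0.0, -0.11], "angular": [0, 0, 0]},
  {"gripper": 0, "offset": [-0.075, 0.0, -0.13], "angular": [0, 0, 0]},
  {"gripper": 0, "offset": [-0.11, 0, -0.13], "angular": [0, 0, 0]},
])

```text
t: 12.45
eef_pos: [0.5196, 0.2943, 0.2592]
tool_rot: [-0.002, 1.0, -0.0, 0.002]
contact_force: [0.3, 0.9, -0.4]
gripper_width: 0.998
grasp_force: 0.0
```

Request:
drive_tool([
  {"gripper": 0, "offset": [0, 0, 0], "angular": [0, 0, 0]},
  {"gripper": 0, "offset": [0, 0, 0], "angular": [0, 0, 0]},
])

```text
t: 12.65
eef_pos: [0.5201, 0.2931, 0.2563]
tool_rot: [0.0, 1.0, 0.0, 0.0]
contact_force: [0.4, -0.4, -0.0]
gripper_width: 0.999
grasp_force: 0.0
```

```bash
python3 look.py w7; python3 -c "
from h import *
m=wm('w7');print(proj(m,(.632,.293,.064)),proj(m,(.433,.292,.085)))"
```

```text
12.65 [0.5201 0.2931 0.2563] [-0.31   0.429 -0.399  1.774  0.197  0.977 -2.358]
[323.36877495  68.07990965] [324.20046379 282.30072546]
```

View pics/w7.png

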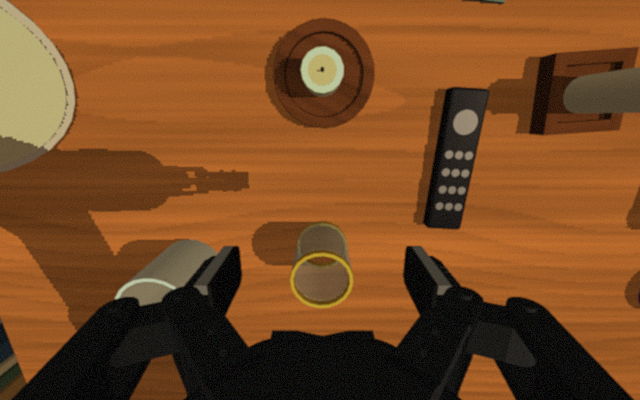

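The short candle sits in the middle of the foot, its top at (322,69). The glass's upper rim is at (322,279), and the mug is well to the left at (165,280). Measuring the rim now.

Run:
```python
from h import *
m=wm('w7');m4=wm('w4')
f=lambda h:(H(h)>=17)&(H(h)<40)&(S(h)>150)&(V(h)>110)
e,c=ell('w7',(322,280),36,f);e4,_=ell('w4',(63,291),38,f)
print(e,e4,plane(m,*e[0],.085),plane(m4,*e4[0],.085),tri(m,e[0],m4,e4[0]))
b=lambda h:(V(h)>150)&(S(h)<120)
e,c=ell('w7',(322,69),26,b);print('candle',plane(m,*e[0],.064))
# foot outer
P=np.array([plane(m,*p,.02)[:2] for p in((270,75),(374,72),(322,18),(322,127))]);print(P)
P=np.array([plane(m,*p,.02)[:2] for p in((284,72),(364,72),(324,32),(324,117))]);print(P)
```

```text
((321.25384521484375, 279.6667785644531), (56.38701629638672, 64.18295288085938), 87.47489929199219) ((61.51776885986328, 291.82696533203125), (50.859073638916016, 69.87529754638672), 107.25186157226562) [0.4360095  0.29494047 0.085     ] [0.43633737 0.29185978 0.085     ] (array([0.43426061, 0.29495558, 0.08219849]), np.float64(0.00012163204745884151))
candle [0.63099419 0.29423303 0.064     ]
[[0.63211741 0.347163  ]
 [0.63489812 0.24147642]
 [0.68280146 0.29422684]
 [0.58080707 0.29424602]]
[[0.63491948 0.33280121]
 [0.63490049 0.25162119]
 [0.67083885 0.29227382]
 [0.59108282 0.292124  ]]
```

Request:
drive_tool([
  {"gripper": 0, "offset": [-0.03, 0, 0.01], "angular": [0, 0, 0]},
  {"gripper": 0, "offset": [-0.06, 0, 0.03], "angular": [0, 0, 0]},
  {"gripper": 0, "offset": [-0.085, -0.0015, 0.05], "angular": [0, 0, 0]},
  {"gripper": 0, "offset": [-0.085, -0.0015, 0.05], "angular": [0, 0, 0]},
  {"gripper": 0, "offset": [-0.085, -0.0015, 0.05], "angular": [0, 0, 0]},
])

```text
t: 13.2
eef_pos: [0.4363, 0.2945, 0.2054]
tool_rot: [0.0, 1.0, -0.0, -0.0]
contact_force: [-0.0, 0.7, 0.1]
gripper_width: 1.0
grasp_force: 0.0
```

```bash
python3 look.py w8
python3 - <<'E'
from h import *
m=wm('w8');m7=wm('w7')
f=lambda h:(H(h)>=17)&(H(h)<40)&(S(h)>150)&(V(h)>110)
p=proj(m,(.4355,.2945,.085)).astype(int);print(p)
e,c=ell('w8',(int(p[0]),int(p[1])),60,f);e7,_=ell('w7',(322,280),36,f)
print(e,plane(m,*e[0],.085),tri(m,e[0],m7,e7[0]))
x,y,w,h=cv2.boundingRect(c);print(x,y,w,h)
E
```

```text
13.2 [0.4363 0.2945 0.2054] [-0.37   0.389 -0.419  1.978  0.213  0.817 -2.479]
[323 219]
((323.0779113769531, 219.24888610839844), (81.48281860351562, 86.11976623535156), 89.07789611816406) [0.43585381 0.2947547  0.085     ] (array([0.43563913, 0.29484811, 0.08443531]), np.float64(0.00018974994054106912))
280 179 87 82
```

Request:
drive_tool([
  {"gripper": 0, "offset": [-0.0005, 0, 0.03], "angular": [0, 0, 0]},
  {"gripper": 0, "offset": [-0.0005, 0, 0.06], "angular": [0, 0, 0]},
  {"gripper": 0, "offset": [-0.0005, 0, 0.085], "angular": [0, 0, 0]},
  {"gripper": 0, "offset": [-0.0005, 0, 0.1], "angular": [0, 0, 0]},
  {"gripper": 0, "offset": [-0.0005, 0, 0.1], "angular": [0, 0, 0]},
])

```text
t: 13.75
eef_pos: [0.4354, 0.294, 0.1045]
tool_rot: [0.001, 1.0, -0.001, -0.001]
contact_force: [0.1, 0.4, -0.3]
gripper_width: 1.005
grasp_force: 0.0
```

Request:
drive_tool([
  {"gripper": 30, "offset": [0, 0, 0], "angular": [0, 0, 0]},
  {"gripper": 60, "offset": [0, 0, 0], "angular": [0, 0, 0]},
  {"gripper": 90, "offset": [0, 0, 0], "angular": [0, 0, 0]},
  {"gripper": 110, "offset": [0, 0, 0], "angular": [0, 0, 0]},
  {"gripper": 130, "offset": [0, 0, 0], "angular": [0, 0, 0]},
], grip_force=30)

```text
t: 14.25
eef_pos: [0.4359, 0.2949, 0.1075]
tool_rot: [-0.001, 1.0, -0.0, 0.001]
contact_force: [0.1, -2.3, 6.3]
gripper_width: 0.754
grasp_force: 33.0
```

Request:
drive_tool([
  {"gripper": 130, "offset": [0, 0, -0.02], "angular": [0, 0, 0]},
  {"gripper": 130, "offset": [0, 0, -0.05], "angular": [0, 0, 0]},
  {"gripper": 130, "offset": [0, 0, -0.09], "angular": [0, 0, 0]},
  {"gripper": 130, "offset": [0.01, 0, -0.12], "angular": [0, 0, 0]},
  {"gripper": 130, "offset": [0.04, 0, -0.13], "angular": [0, 0, 0]},
])

```text
t: 14.75
eef_pos: [0.4741, 0.2964, 0.2403]
tool_rot: [-0.002, 1.0, 0.002, 0.002]
contact_force: [1.1, 0.4, -1.6]
gripper_width: 0.751
grasp_force: 34.0
```

Request:
drive_tool([
  {"gripper": 130, "offset": [0.04, 0, 0], "angular": [0, 0, 0]},
  {"gripper": 130, "offset": [0.08, 0, 0], "angular": [0, 0, 0]},
  {"gripper": 130, "offset": [0.12, 0, 0], "angular": [0, 0, 0]},
  {"gripper": 130, "offset": [0.15, 0.001, 0], "angular": [0, 0, 0]},
  {"gripper": 130, "offset": [0.156, 0.001, 0], "angular": [0, 0, 0]},
])

```text
t: 15.25
eef_pos: [0.6344, 0.2917, 0.236]
tool_rot: [0.0, 1.0, -0.002, 0.001]
contact_force: [-0.4, -0.5, -1.5]
gripper_width: 0.753
grasp_force: 34.0
```

Request:
drive_tool([
  {"gripper": 130, "offset": [0, 0, 0], "angular": [0, 0, 0]},
  {"gripper": 130, "offset": [0, 0, 0], "angular": [0, 0, 0]},
  {"gripper": 130, "offset": [0, 0, 0], "angular": [0, 0, 0]},
])

```text
t: 15.55
eef_pos: [0.6294, 0.2942, 0.2362]
tool_rot: [-0.0, 1.0, 0.001, -0.0]
contact_force: [-0.7, 0.3, -1.5]
gripper_width: 0.75
grasp_force: 34.0
```

```bash
python3 look.py w9
python3 - <<'E'
from h import *
f=lambda h:(H(h)>=17)&(H(h)<40)&(S(h)>150)&(V(h)>110)
m=wm('w9');o=bot.get_obs()['eef_pos'];z=o[2]-.107+.085
p=proj(m,(o[0],o[1],z)).astype(int);e,c=ell('w9',(int(p[0]),int(p[1])),70,f);print(e,'glass top now',plane(m,*e[0],z),z)
cv2.imwrite('pics/v9.png',cv2.imread('pics/w9.png')[:,120:520])
E
```

```text
15.55 [0.6294 0.2942 0.2362] [-0.281  0.598 -0.364  1.544  0.233  1.043 -2.275]
((325.549072265625, 289.15350341796875), (103.70835876464844, 146.81333923339844), 93.4833755493164) glass top now [0.6381785  0.29379919 0.21426108] 0.21426108373792319
```

View pics/v9.png

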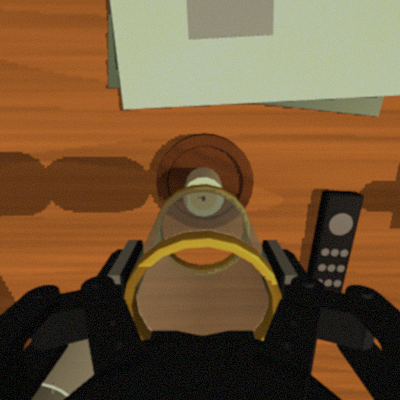

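The glass is held over the foot, with its lower ring at crop (204,229) and the candle top at (203,198). Checking that it is upright from the lower ring.

Run:
```python
from h import *
m=wm('w9');z=.2362-.1068
P=np.array([plane(m,*p,z)[:2] for p in((280.5,229),(368.5,229),(324,185.5),(324,273))]);print(P.round(4),P[:2].mean(0),P[2:].mean(0))
z=.2362-.1068+.085
print([plane(m,*p,z).round(4) for p in((245,300),(400,300),(323,234))], 'TCP .6294 .2942')
```

```text
[[0.6269 0.3239]
 [0.627  0.2633]
 [0.6578 0.294 ]
 [0.5925 0.2938]] [0.62695251 0.29356409] [0.62516368 0.29389724]
[array([0.6333, 0.3251, 0.2144]), array([0.6334, 0.2649, 0.2144]), array([0.6612, 0.2948, 0.2144])] TCP .6294 .2942
```

Request:
drive_tool([
  {"gripper": 130, "offset": [0.0045, 0.0005, 0], "angular": [0, 0, 0]},
  {"gripper": 130, "offset": [0.0045, 0.0005, 0.0], "angular": [0, 0, 0]},
  {"gripper": 130, "offset": [0.0045, 0.0005, 0.03], "angular": [0, 0, 0]},
  {"gripper": 130, "offset": [0.0045, 0.0005, 0.05], "angular": [0, 0, 0]},
  {"gripper": 130, "offset": [0.0045, 0.0005, 0.05], "angular": [0, 0, 0]},
])

```text
t: 16.1
eef_pos: [0.6337, 0.2918, 0.1826]
tool_rot: [0.002, 1.0, -0.0, -0.003]
contact_force: [-0.6, -0.1, -1.8]
gripper_width: 0.754
grasp_force: 34.0
```

Request:
drive_tool([
  {"gripper": 130, "offset": [0, 0, 0.015], "angular": [0, 0, 0]},
  {"gripper": 130, "offset": [0, 0, 0.03], "angular": [0, 0, 0]},
  {"gripper": 130, "offset": [0, 0, 0.045], "angular": [0, 0, 0]},
  {"gripper": 130, "offset": [0, 0, 0.057], "angular": [0, 0, 0]},
  {"gripper": 130, "offset": [0, 0, 0.057], "angular": [0, 0, 0]},
])

```text
t: 16.6
eef_pos: [0.6342, 0.2923, 0.1263]
tool_rot: [0.001, 1.0, -0.0, -0.002]
contact_force: [-0.1, 0.1, -0.2]
gripper_width: 0.752
grasp_force: 34.0
```

Request:
drive_tool([
  {"gripper": 130, "offset": [0, 0, 0], "angular": [0, 0, 0]},
  {"gripper": 130, "offset": [0, 0, 0.001], "angular": [0, 0, 0]},
  {"gripper": 130, "offset": [0, 0, 0.002], "angular": [0, 0, 0]},
  {"gripper": 130, "offset": [0, 0, 0.003], "angular": [0, 0, 0]},
  {"gripper": 130, "offset": [0, 0, 0.003], "angular": [0, 0, 0]},
])

```text
t: 17.1
eef_pos: [0.6354, 0.293, 0.1261]
tool_rot: [-0.0, 1.0, -0.0, 0.0]
contact_force: [-0.0, -1.3, -1.1]
gripper_width: 0.748
grasp_force: 34.0
```

Request:
drive_tool([
  {"gripper": 130, "offset": [-0.001, 0, 0.001], "angular": [0, 0, 0]},
  {"gripper": 130, "offset": [-0.001, 0, 0.002], "angular": [0, 0, 0]},
  {"gripper": 130, "offset": [-0.001, 0, 0.003], "angular": [0, 0, 0]},
  {"gripper": 130, "offset": [-0.001, 0, 0.003], "angular": [0, 0, 0]},
])

```text
t: 17.5
eef_pos: [0.6343, 0.2929, 0.1227]
tool_rot: [0.0, 1.0, -0.0, -0.0]
contact_force: [-0.8, -0.3, -1.9]
gripper_width: 0.753
grasp_force: 34.0
```

Request:
drive_tool([
  {"gripper": 130, "offset": [0, 0, 0.0005], "angular": [0, 0, 0]},
  {"gripper": 130, "offset": [0, 0, 0.001], "angular": [0, 0, 0]},
  {"gripper": 130, "offset": [0, 0, 0.0015], "angular": [0, 0, 0]},
  {"gripper": 130, "offset": [0, 0, 0.0015], "angular": [0, 0, 0]},
])

```text
t: 17.9
eef_pos: [0.6344, 0.293, 0.1217]
tool_rot: [0.0, 1.0, -0.0, 0.0]
contact_force: [-1.2, -0.2, 1.7]
gripper_width: 0.753
grasp_force: 34.2
```

Request:
drive_tool([
  {"gripper": 130, "offset": [0, 0, 0.0005], "angular": [0, 0, 0]},
  {"gripper": 130, "offset": [0, 0, 0.001], "angular": [0, 0, 0]},
  {"gripper": 130, "offset": [0, 0, 0.001], "angular": [0, 0, 0]},
])

```text
t: 18.2
eef_pos: [0.6344, 0.293, 0.1216]
tool_rot: [0.0, 1.0, -0.0, 0.0]
contact_force: [-3.2, -2.4, 8.3]
gripper_width: 0.749
grasp_force: 34.7
```

Request:
drive_tool([
  {"gripper": 60, "offset": [0, 0, 0], "angular": [0, 0, 0]},
  {"gripper": 40, "offset": [0, 0, 0], "angular": [0, 0, 0]},
  {"gripper": 15, "offset": [0, 0, 0], "angular": [0, 0, 0]},
  {"gripper": 0, "offset": [0, 0, 0], "angular": [0, 0, 0]},
  {"gripper": 0, "offset": [0, 0, 0], "angular": [0, 0, 0]},
])

```text
t: 18.7
eef_pos: [0.6344, 0.293, 0.1202]
tool_rot: [0.0, 1.0, -0.0, -0.0]
contact_force: [0.0, -0.4, 0.7]
gripper_width: 1.0
grasp_force: 0.0
```

Request:
drive_tool([
  {"gripper": 0, "offset": [0, 0, -0.02], "angular": [0, 0, 0]},
  {"gripper": 0, "offset": [0, 0, -0.05], "angular": [0, 0, 0]},
  {"gripper": 0, "offset": [0, 0.0, -0.09], "angular": [0, 0, 0]},
  {"gripper": 0, "offset": [-0.03, 0.0, -0.12], "angular": [0, 0, 0]},
  {"gripper": 0, "offset": [-0.07, 0, -0.13], "angular": [0, 0, 0]},
])

```text
t: 19.2
eef_pos: [0.5664, 0.2935, 0.2541]
tool_rot: [-0.002, 1.0, -0.001, 0.003]
contact_force: [-0.4, 1.3, -0.4]
gripper_width: 1.002
grasp_force: 0.0
```

Request:
drive_tool([
  {"gripper": 0, "offset": [0, 0, 0], "angular": [0, 0, 0]},
  {"gripper": 0, "offset": [0, 0, 0], "angular": [0, 0, 0]},
])

```text
t: 19.4
eef_pos: [0.564, 0.2932, 0.251]
tool_rot: [-0.0, 1.0, 0.0, 0.001]
contact_force: [1.3, -1.2, -0.5]
gripper_width: 1.0
grasp_force: 0.0
```

```bash
python3 look.py w10
python3 - <<'E'
from h import *
m=wm('w10');f=lambda h:(H(h)>=17)&(H(h)<40)&(S(h)>150)&(V(h)>110)
p=proj(m,(.632,.293,.099)).astype(int);print(p,proj(m,(.632,.293,.014)))
e,c=ell('w10',(int(p[0]),int(p[1])),50,f);print(e,plane(m,*e[0],.099))
a=cv2.imread('pics/w10.png');cv2.imwrite('pics/v10.png',cv2.resize(a[:220,220:440],None,fx=2.7,fy=2.7))
E
```

```text
19.4 [0.564  0.2932 0.251 ] [-0.293  0.493 -0.389  1.685  0.215  1.004 -2.325]
[323 121] [323.41446493 119.86191224]
((322.6134948730469, 118.93122863769531), (82.71200561523438, 86.26490020751953), 0.7256555557250977) [0.63399705 0.29391652 0.099     ]
```

View pics/v10.png

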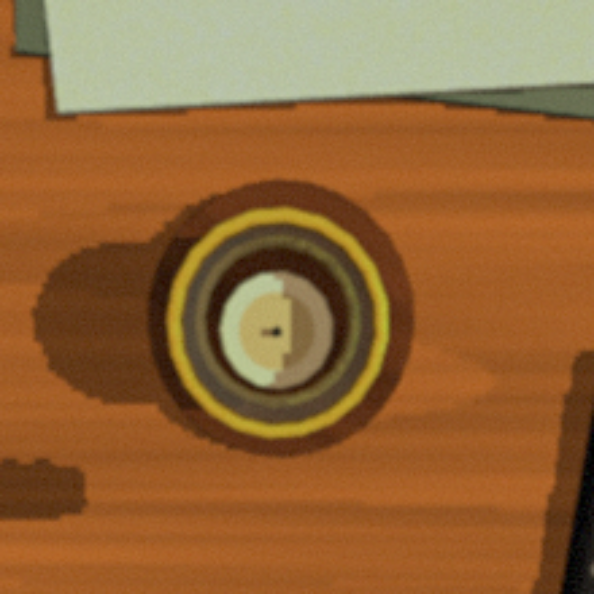

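The glass sits inside the foot's rim, around the candle, with the rim at crop (278,322) and centred near (0.634, 0.294). Next is the brass cap.

Request:
drive_tool([
  {"gripper": 0, "offset": [0, 0.04, 0], "angular": [0, 0, 0]},
  {"gripper": 0, "offset": [-0.01, 0.085, 0], "angular": [0, 0, 0]},
  {"gripper": 0, "offset": [-0.02, 0.13, 0], "angular": [0, 0, 0]},
  {"gripper": 0, "offset": [-0.03, 0.175, 0], "angular": [0, 0, 0]},
  {"gripper": 0, "offset": [-0.05, 0.22, 0], "angular": [0, 0, 0]},
])

```text
t: 19.95
eef_pos: [0.5155, 0.0704, 0.2498]
tool_rot: [-0.0, 1.0, -0.001, 0.0]
contact_force: [0.6, -1.4, -0.4]
gripper_width: 1.003
grasp_force: 0.0
```

Request:
drive_tool([
  {"gripper": 0, "offset": [0, 0.045, 0], "angular": [0, 0, 0]},
  {"gripper": 0, "offset": [0, 0.09, 0], "angular": [0, 0, 0]},
  {"gripper": 0, "offset": [0, 0.135, 0], "angular": [0, 0, 0]},
  {"gripper": 0, "offset": [0, 0.18, 0], "angular": [0, 0, 0]},
  {"gripper": 0, "offset": [0, 0.225, 0], "angular": [0, 0, 0]},
])

```text
t: 20.45
eef_pos: [0.5145, -0.1549, 0.2499]
tool_rot: [0.0, 1.0, -0.001, -0.0]
contact_force: [0.7, 0.6, 0.9]
gripper_width: 0.997
grasp_force: 0.0
```

Request:
drive_tool([
  {"gripper": 0, "offset": [0, 0.045, 0], "angular": [0, 0, 0]},
  {"gripper": 0, "offset": [0, 0.09, 0], "angular": [0, 0, 0]},
  {"gripper": 0, "offset": [0, 0.13, 0], "angular": [0, 0, 0]},
  {"gripper": 0, "offset": [0, 0.148, 0], "angular": [0, 0, 0]},
  {"gripper": 0, "offset": [0, 0.148, 0], "angular": [0, 0, 0]},
])

```text
t: 20.95
eef_pos: [0.5134, -0.3042, 0.2495]
tool_rot: [0.001, 1.0, -0.003, -0.001]
contact_force: [0.5, 0.4, -0.7]
gripper_width: 0.997
grasp_force: 0.0
```

Request:
drive_tool([
  {"gripper": 0, "offset": [0, 0, 0], "angular": [0, 0, 0]},
  {"gripper": 0, "offset": [0, 0, 0], "angular": [0, 0, 0]},
])

```text
t: 21.15
eef_pos: [0.5147, -0.2981, 0.2501]
tool_rot: [-0.001, 1.0, 0.001, -0.0]
contact_force: [0.5, -0.3, 0.2]
gripper_width: 1.006
grasp_force: 0.0
```

```bash
python3 look.py w11
python3 - <<'E'
from h import *
m=wm('w11');p=proj(m,(.4595,-.305,.046));print(p,proj(m,(.4595,-.305,.014)))
a=cv2.imread('pics/w11.png');x,y=p.astype(int);x0=max(x-60,0);y0=max(y-60,0);print(x0,y0)
cv2.imwrite('pics/v11.png',cv2.resize(a[y0:y+60,x0:x+60],None,fx=4,fy=4,interpolation=cv2.INTER_CUBIC))
E
```

```text
21.15 [ 0.5147 -0.2981  0.2501] [ 0.581  0.412 -0.207  1.794  0.1    0.946 -1.237]
[329.70739611 238.84129299] [329.0596788  227.32514115]
269 178
```

View pics/v11.png

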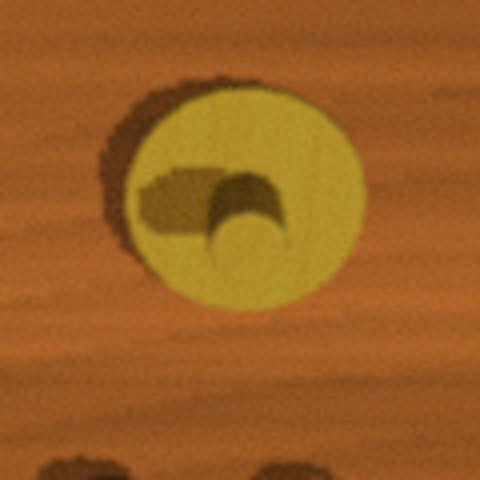

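The cap is clearly the brass one: its disc centre is at crop (246,198) and its knob top at about (249,249).

Run:
```python
from h import *
m=wm('w11');mt=optics.camera_model('top')
f=lambda h:(H(h)>=17)&(H(h)<40)&(S(h)>150)&(V(h)>70)
e,c=ell('w11',(330,227),45,f)
print(e,plane(m,*e[0],.014),plane(m,330.2,227.2,.014),plane(m,331.0,240.2,.046),tri(m,e[0],mt,(457.8,231.2)))
```

```text
((329.8094787597656, 227.0021514892578), (56.88825988769531, 60.86989212036133), 85.50253295898438) [ 0.45991627 -0.30588797  0.014     ] [ 0.45966377 -0.30635485  0.014     ] [ 0.45789966 -0.30641198  0.046     ] (array([ 0.45921112, -0.3053491 ,  0.01134524]), np.float64(0.0014285192201770583))
```

Request:
drive_tool([
  {"gripper": 0, "offset": [-0.03, 0.004, 0.03], "angular": [0, 0, 0]},
  {"gripper": 0, "offset": [-0.055, 0.008, 0.06], "angular": [0, 0, 0]},
  {"gripper": 0, "offset": [-0.055, 0.008, 0.1], "angular": [0, 0, 0]},
  {"gripper": 0, "offset": [-0.055, 0.008, 0.12], "angular": [0, 0, 0]},
  {"gripper": 0, "offset": [-0.055, 0.008, 0.12], "angular": [0, 0, 0]},
])

```text
t: 21.7
eef_pos: [0.4578, -0.3058, 0.1279]
tool_rot: [-0.002, 1.0, 0.001, -0.002]
contact_force: [-0.2, 0.1, 0.0]
gripper_width: 0.998
grasp_force: 0.0
```

Request:
drive_tool([
  {"gripper": 0, "offset": [0, 0, 0.015], "angular": [0, 0, 0]},
  {"gripper": 0, "offset": [0, 0, 0.03], "angular": [0, 0, 0]},
  {"gripper": 0, "offset": [0, 0, 0.04], "angular": [0, 0, 0]},
  {"gripper": 0, "offset": [0, 0, 0.04], "angular": [0, 0, 0]},
  {"gripper": 0, "offset": [0, 0, 0.04], "angular": [0, 0, 0]},
])

```text
t: 22.2
eef_pos: [0.4593, -0.308, 0.0904]
tool_rot: [-0.0, 1.0, -0.0, -0.0]
contact_force: [0.4, 0.1, 0.6]
gripper_width: 1.002
grasp_force: 0.0
```

Request:
drive_tool([
  {"gripper": 100, "offset": [0, -0.0015, 0.001], "angular": [0, 0, 0]},
  {"gripper": 150, "offset": [0, -0.0015, 0.001], "angular": [0, 0, 0]},
  {"gripper": 180, "offset": [0, -0.0015, 0.001], "angular": [0, 0, 0]},
  {"gripper": 220, "offset": [0, -0.0015, 0.001], "angular": [0, 0, 0]},
  {"gripper": 240, "offset": [0, -0.0015, 0.001], "angular": [0, 0, 0]},
], grip_force=40)

```text
t: 22.7
eef_pos: [0.4592, -0.3065, 0.0898]
tool_rot: [0.0, 1.0, -0.0, 0.0]
contact_force: [-1.2, 0.7, 3.5]
gripper_width: 0.246
grasp_force: 39.0
```

Request:
drive_tool([
  {"gripper": 240, "offset": [0, 0, 0], "angular": [0, 0, 0]},
  {"gripper": 240, "offset": [0, 0, 0], "angular": [0, 0, 0]},
])

```text
t: 22.9
eef_pos: [0.4592, -0.3066, 0.0898]
tool_rot: [0.0, 1.0, -0.0, 0.0]
contact_force: [-2.2, 1.0, 5.0]
gripper_width: 0.244
grasp_force: 39.1
```

Request:
drive_tool([
  {"gripper": 240, "offset": [0, 0, -0.02], "angular": [0, 0, 0]},
  {"gripper": 240, "offset": [0, 0, -0.06], "angular": [0, 0, 0]},
  {"gripper": 240, "offset": [0, 0, -0.1], "angular": [0, 0, 0]},
  {"gripper": 240, "offset": [0.0, -0.02, -0.14], "angular": [0, 0, 0]},
  {"gripper": 240, "offset": [0.01, -0.06, -0.155], "angular": [0, 0, 0]},
])

```text
t: 23.4
eef_pos: [0.4692, -0.2498, 0.248]
tool_rot: [0.002, 1.0, -0.004, 0.002]
contact_force: [1.0, 0.5, -1.3]
gripper_width: 0.24
grasp_force: 39.2
```

Request:
drive_tool([
  {"gripper": 240, "offset": [0.012, -0.04, 0], "angular": [0, 0, 0]},
  {"gripper": 240, "offset": [0.024, -0.08, 0], "angular": [0, 0, 0]},
  {"gripper": 240, "offset": [0.036, -0.12, 0], "angular": [0, 0, 0]},
  {"gripper": 240, "offset": [0.048, -0.16, 0], "angular": [0, 0, 0]},
  {"gripper": 240, "offset": [0.06, -0.2, 0], "angular": [0, 0, 0]},
])

```text
t: 23.9
eef_pos: [0.5293, -0.045, 0.2442]
tool_rot: [0.0, 1.0, -0.0, -0.0]
contact_force: [0.0, 0.0, -0.7]
gripper_width: 0.243
grasp_force: 39.2
```

Request:
drive_tool([
  {"gripper": 240, "offset": [0.012, -0.04, 0], "angular": [0, 0, 0]},
  {"gripper": 240, "offset": [0.024, -0.08, 0], "angular": [0, 0, 0]},
  {"gripper": 240, "offset": [0.036, -0.12, 0], "angular": [0, 0, 0]},
  {"gripper": 240, "offset": [0.048, -0.16, 0], "angular": [0, 0, 0]},
  {"gripper": 240, "offset": [0.06, -0.2, 0], "angular": [0, 0, 0]},
])

```text
t: 24.4
eef_pos: [0.5894, 0.155, 0.244]
tool_rot: [0.0, 1.0, -0.0, -0.0]
contact_force: [0.7, -0.4, -1.4]
gripper_width: 0.242
grasp_force: 39.2
```

Request:
drive_tool([
  {"gripper": 240, "offset": [0.012, -0.04, 0], "angular": [0, 0, 0]},
  {"gripper": 240, "offset": [0.024, -0.08, 0], "angular": [0, 0, 0]},
  {"gripper": 240, "offset": [0.035, -0.12, 0], "angular": [0, 0, 0]},
  {"gripper": 240, "offset": [0.044, -0.14, 0], "angular": [0, 0, 0]},
  {"gripper": 240, "offset": [0.044, -0.14, 0], "angular": [0, 0, 0]},
])

```text
t: 24.9
eef_pos: [0.6327, 0.2981, 0.2436]
tool_rot: [-0.001, 1.0, 0.002, -0.0]
contact_force: [-0.1, 0.7, -0.9]
gripper_width: 0.246
grasp_force: 39.3
```

Request:
drive_tool([
  {"gripper": 240, "offset": [0, 0, 0], "angular": [0, 0, 0]},
  {"gripper": 240, "offset": [0, 0, 0], "angular": [0, 0, 0]},
])

```text
t: 25.1
eef_pos: [0.6334, 0.2917, 0.2439]
tool_rot: [0.001, 1.0, -0.001, -0.0]
contact_force: [-0.6, -1.1, -1.5]
gripper_width: 0.239
grasp_force: 39.3
```

```bash
python3 look.py w12
python3 - <<'E'
from h import *
print(bot.get_obs()['tool_rot'])
a=cv2.imread('pics/w12.png');b=optics.read_camera('scene');cv2.imwrite('pics/sc12.png',b)
cv2.imwrite('pics/v12.png',np.hstack([a[:,120:520],cv2.resize(b[200:320,300:420],(400,400))]))
E
```

```text
25.1 [0.6334 0.2917 0.2439] [-0.282  0.594 -0.356  1.53   0.226  1.06  -2.266]
[ 7.07324128e-04  9.99999033e-01 -1.18741804e-03 -1.56388197e-04]
```

View pics/v12.png

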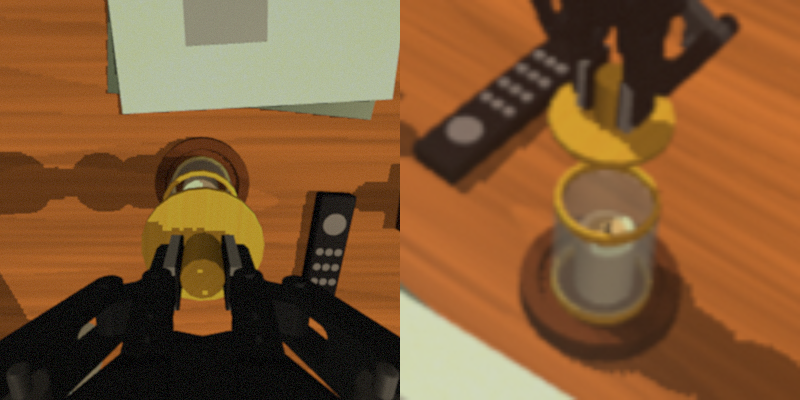

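Left: the cap hangs level in the gripper, with its disc at (203,245), behind the glass in the view. Right: the glass stands inside the foot over the candle. Checking the cap's disc against the glass axis.

Run:
```python
from h import *
m=wm('w12');f=lambda h:(H(h)>=17)&(H(h)<40)&(S(h)>150)&(V(h)>80)
z=.168
c=blob(cv2.imread('pics/w12.png'),(323,262),75,f)[:,0]
P=np.array([plane(m,*p,z)[:2] for p in c])
P=P[P[:,0]>.640-.01]  # front part
# circle fit
top=c[(c[:,1]<235)&(c[:,1]>185)]; Q=np.array([plane(m,*p,z)[:2] for p in top]);
A=np.c_[2*Q,np.ones(len(Q))];s=np.linalg.lstsq(A,(Q**2).sum(1),rcond=None)[0];print(s[:2],np.sqrt(s[2]+s[0]**2+s[1]**2),len(Q))
print([plane(m,*p,z)[:2].round(4) for p in((323,190),(262,243),(385,243))])
```

```text
[0.64758884 0.29249352] 0.02492521750753093 212
[array([0.6671, 0.2919]), array([0.6356, 0.3272]), array([0.6353, 0.2562])]
```

Request:
drive_tool([
  {"gripper": 240, "offset": [0.0015, -0.002, 0], "angular": [0, 0, 0]},
  {"gripper": 240, "offset": [0.0015, -0.002, 0.02], "angular": [0, 0, 0]},
  {"gripper": 240, "offset": [0.0015, -0.002, 0.04], "angular": [0, 0, 0]},
  {"gripper": 240, "offset": [0.0015, -0.002, 0.048], "angular": [0, 0, 0]},
  {"gripper": 240, "offset": [0.0015, -0.002, 0.048], "angular": [0, 0, 0]},
])

```text
t: 25.7
eef_pos: [0.6344, 0.2948, 0.1951]
tool_rot: [0.001, 1.0, -0.0, -0.001]
contact_force: [0.6, 0.0, -0.4]
gripper_width: 0.24
grasp_force: 39.3
```

Request:
drive_tool([
  {"gripper": 240, "offset": [0, 0, 0], "angular": [0, 0, 0]},
  {"gripper": 240, "offset": [0, 0, 0], "angular": [0, 0, 0]},
])

```text
t: 25.9
eef_pos: [0.6355, 0.2958, 0.1977]
tool_rot: [-0.0, 1.0, -0.0, 0.001]
contact_force: [-0.3, 0.3, -0.9]
gripper_width: 0.244
grasp_force: 39.3
```

Slightly over in y, so back 1.5 mm, then down in small steps.

Request:
drive_tool([
  {"gripper": 240, "offset": [-0.001, 0.0015, 0.003], "angular": [0, 0, 0]},
  {"gripper": 240, "offset": [-0.001, 0.0015, 0.006], "angular": [0, 0, 0]},
  {"gripper": 240, "offset": [-0.001, 0.0015, 0.009], "angular": [0, 0, 0]},
  {"gripper": 240, "offset": [-0.001, 0.0015, 0.012], "angular": [0, 0, 0]},
  {"gripper": 240, "offset": [-0.001, 0.0015, 0.012], "angular": [0, 0, 0]},
])

```text
t: 26.4
eef_pos: [0.6336, 0.2938, 0.1837]
tool_rot: [0.0, 1.0, -0.0, -0.0]
contact_force: [0.0, 0.1, -0.2]
gripper_width: 0.245
grasp_force: 39.3
```

Request:
drive_tool([
  {"gripper": 240, "offset": [0, 0, 0.001], "angular": [0, 0, 0]},
  {"gripper": 240, "offset": [0, 0, 0.002], "angular": [0, 0, 0]},
  {"gripper": 240, "offset": [0, 0, 0.002], "angular": [0, 0, 0]},
])

```text
t: 26.7
eef_pos: [0.6338, 0.294, 0.1823]
tool_rot: [0.0, 1.0, -0.0, -0.0]
contact_force: [-0.1, 0.3, -0.4]
gripper_width: 0.24
grasp_force: 39.3
```

Request:
drive_tool([
  {"gripper": 240, "offset": [0, 0, 0.0005], "angular": [0, 0, 0]},
  {"gripper": 240, "offset": [0, 0, 0.001], "angular": [0, 0, 0]},
  {"gripper": 240, "offset": [0, 0, 0.0015], "angular": [0, 0, 0]},
  {"gripper": 240, "offset": [0, 0, 0.0015], "angular": [0, 0, 0]},
])

```text
t: 27.1
eef_pos: [0.6339, 0.294, 0.1809]
tool_rot: [0.0, 1.0, -0.0, 0.0]
contact_force: [0.2, -0.3, -0.3]
gripper_width: 0.244
grasp_force: 39.3
```

Request:
drive_tool([
  {"gripper": 240, "offset": [0, 0, 0.0005], "angular": [0, 0, 0]},
  {"gripper": 240, "offset": [0, 0, 0.001], "angular": [0, 0, 0]},
  {"gripper": 240, "offset": [0, 0, 0.001], "angular": [0, 0, 0]},
])

```text
t: 27.4
eef_pos: [0.634, 0.2941, 0.1809]
tool_rot: [-0.0, 1.0, -0.0, 0.0]
contact_force: [-2.4, -0.9, 4.6]
gripper_width: 0.242
grasp_force: 39.7
```

Request:
drive_tool([
  {"gripper": 170, "offset": [0, 0, 0], "angular": [0, 0, 0]},
  {"gripper": 130, "offset": [0, 0, 0], "angular": [0, 0, 0]},
  {"gripper": 80, "offset": [0, 0, 0], "angular": [0, 0, 0]},
  {"gripper": 0, "offset": [0, 0, 0], "angular": [0, 0, 0]},
  {"gripper": 0, "offset": [0, 0, 0], "angular": [0, 0, 0]},
])

```text
t: 27.9
eef_pos: [0.6339, 0.294, 0.1797]
tool_rot: [0.0, 1.0, -0.0, -0.0]
contact_force: [0.2, -0.9, 0.3]
gripper_width: 0.97
grasp_force: 0.0
```

Request:
drive_tool([
  {"gripper": 0, "offset": [0, 0, -0.02], "angular": [0, 0, 0]},
  {"gripper": 0, "offset": [0, 0, -0.05], "angular": [0, 0, 0]},
  {"gripper": 0, "offset": [0, 0.0, -0.09], "angular": [0, 0, 0]},
  {"gripper": 0, "offset": [-0.04, 0.02, -0.1], "angular": [0, 0, 0]},
  {"gripper": 0, "offset": [-0.08, 0.04, -0.1], "angular": [0, 0, 0]},
])

```text
t: 28.4
eef_pos: [0.5543, 0.2548, 0.2823]
tool_rot: [-0.001, 1.0, -0.0, 0.002]
contact_force: [-0.7, -0.7, 0.6]
gripper_width: 0.998
grasp_force: 0.0
```

Request:
drive_tool([
  {"gripper": 0, "offset": [-0.04, 0.02, 0], "angular": [0, 0, 0]},
  {"gripper": 0, "offset": [-0.08, 0.04, 0], "angular": [0, 0, 0]},
  {"gripper": 0, "offset": [-0.08, 0.04, 0], "angular": [0, 0, 0]},
  {"gripper": 0, "offset": [-0.08, 0.04, 0], "angular": [0, 0, 0]},
])

```text
t: 28.8
eef_pos: [0.4736, 0.2137, 0.2804]
tool_rot: [0.0, 1.0, -0.0, 0.001]
contact_force: [0.1, -0.3, 0.8]
gripper_width: 1.0
grasp_force: 0.0
```

```bash
python3 look.py w13
python3 - <<'E'
from h import *
a=cv2.imread('pics/w13.png');b=optics.read_camera('scene')
cv2.imwrite('pics/v13.png',np.vstack([a[:220],cv2.resize(b[120:320,170:530],(640,356))]))
E
```

```text
28.8 [0.4736 0.2137 0.2804] [-0.189  0.279 -0.419  1.927  0.138  0.963 -2.245]
```

View pics/v13.png

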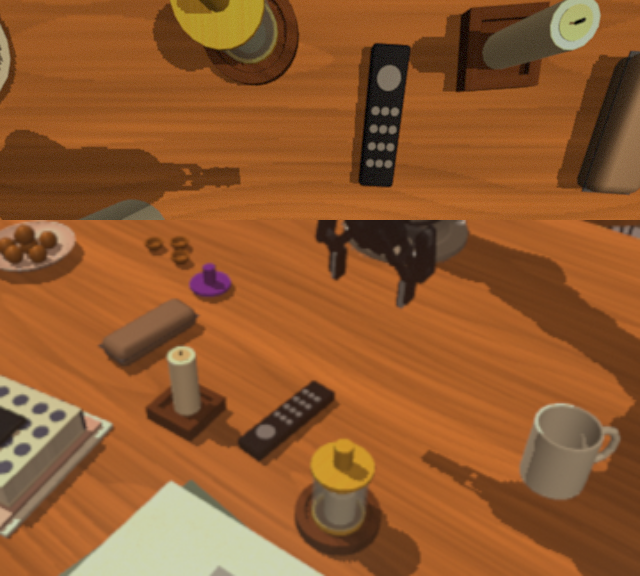

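The tall candle stands in the holder at (184,385), and the lantern at (340,495) has its candle, glass and level cap with the knob up. The remote, case and mug are in their places, so I'm handing in.

```bash
python3 -c "
from station import bot
print(bot.hand_in())"
```

```text
the job is handed in; nothing more can be done
None
```

The job is handed in at about 29 s: the tall candle is in the square holder, the short candle is in the round foot with the glass over it and the brass cap on top, knob up, and the last picture shows the remote, case and mug in place.

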